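# Pop the green touch-latch lid of the aid chest

## Task

Without picking anything up, push the flat yellow tin off the green lid and onto the white-ringed spot in the middle of the grey ledge in front of that lid, standing upright. Then press the front of the green lid at its white dot and let go, so that the catch releases and the lid springs ajar. Leave it ajar, leave the orange lid shut, and leave everything else where it stands.

Things in the scene. Friction and masses are not known exactly. Their poses are not given: they have to be found in the camera images.
- green_chest: grey plastic chest fixed to the table, 270 mm deep (x) x 170 wide (y) x 107 high, with a green lid and plates; origin at the centre of its underside, x from its front (robot side) to its back, z up. Flat ledge in front: chest x -135 to -17 mm, 107 mm up. Lid behind it: chest x -15 to 117, y -73 to 73 mm, 10 mm thick, its top 110 mm up when shut (3 mm proud of all round it).
- green_chest_ledge (a point): centre of the top surface of the green chest's front ledge (chest x -73.5, y 0, z 107 mm); axes as the chest's. An 8 mm high, 6 mm thick rim runs along the ledge's front and side edges. A flat white ring, 88 mm across, is printed round this point: the tin's spot
- green_lid (a joint): green touch-latch lid, hinged along its back edge, opens upward: rad, 0 = shut and latched, negative = pushed in. Pressed at the front it gives 4.5 mm to a hard stop (-0.04) against some 4 N; the catch frees after 3 mm. Let go, it springs to about 0.3 (front edge 40 mm up) and stays there; it does not catch again. Cannot be pulled open while latched.
- green_lid_mark (a point): centre of the flat white dot (28 mm across) on top of the green lid, 23 mm behind its front edge (chest x 8, y 0, z 110 mm when shut); the place to press; z is the lid's normal
- tin: flat, closed round steel tin with yellow label and red band, 72 mm diameter, 45 mm tall, about 0.2 kg, loose; stands at the start on the green lid. Origin at the centre of its underside, z up. May be pushed, not lifted or tipped
- orange_chest: grey plastic chest fixed to the table, 270 mm deep (x) x 170 wide (y) x 107 high, with an orange lid and plates; origin at the centre of its underside, x from its front (robot side) to its back, z up. Flat ledge in front: chest x -135 to -17 mm, 107 mm up. Lid behind it: chest x -15 to 117, y -73 to 73 mm, 10 mm thick, its top 110 mm up when shut (3 mm proud of all round it).
- orange_lid (a joint): orange touch-latch lid, hinged along its back edge, opens upward: rad, 0 = shut and latched, negative = pushed in. Pressed at the front it gives 4.5 mm to a hard stop (-0.04) against some 4 N; the catch frees after 3 mm. Let go, it springs to about 0.3 (front edge 40 mm up) and stays there; it does not catch again. Cannot be pulled open while latched.
- jar: loose amber jar with red cap, 62 mm diameter, 75 mm tall, on the orange chest's ledge; origin under its centre
- bottle: loose green glass bottle, 64 mm diameter, 190 mm tall; origin under its centre
- bowl: loose steel bowl, 140 mm across, 60 mm tall; origin under its centre
- mug: loose white mug, 78 mm across, 85 mm tall, handle at its +y; origin under its centre
- can: loose blue can with an orange band, 75 mm diameter, 106 mm tall; origin under its centre
- pasta: loose yellow food carton standing upright, 45 x 130 x 170 mm; origin under its centre
- spoon: loose wooden spoon, 240 mm long, lying on the table

How it is judged:
By the outcome, as a careful person would: the job done as asked, in the order asked, and still so for the second after the job is handed in, with the robot touching nothing.
It also fails if it takes over 45 s, if anything falls off the work surface, if the arm or the gripper's body presses on something with over 40 N, if the wrist force passes 120 N, or if a joint passes its speed limit or range.

## Robot

A 6-joint arm with a two-finger parallel gripper is mounted at the origin on the work surface. World frame = base frame: x ahead of the robot, y to its left, z up, the work surface at z = 0. Lengths are in m, angles in rad, forces in N, time in s.
With the tool pointing down it reaches from about 0.35 to 0.875 m from the base axis. Payload 4.2 kg.
Tool frame: the origin (TCP) lies midway between the tips of the shut fingers; the grasp point (between the pads) lies 19 mm behind it (manip.grip_point_offset is the distance from the TCP to the grasp point, in m); x points along the fingers, y is the direction in which the jaws open and shut, and the axes are right-handed (so a half turn about x gives the same grasp; the last joint's range is limited). The gripper opens to 85 mm and grips with 20 to 120 N. Pads are 22 mm wide; open, the fingers measure 114 mm over their backs; the gripper's body (76 mm by 85 mm) begins 54 mm behind the grasp point. The pads swing forward as they close: fully open they stand 13 mm farther back than shut.
Start: joints at [1.572, 0.385, 0.008, 0, -1.194, -0.259], TCP at [0.159, 0.604, 0.192] pointing down, gripper open.
Joint ranges: [-3.14, 3.14], [-1.21, 2.06], [-1.07, 1.41], [-3.16, 2.05], [-2.99, -0.16], [-3.1, 3.1]. Speed limits (rad/s): [2.79, 2.79, 3.14, 3.14, 3.14, 3.14].

## Interface

Orientations are given as a 3x3 rotation matrix whose columns are the frame's x, y, z axes.
In Python, from bench import manip gives the robot as it stands.
- The arm moves only by the tool jog_arm, never from a script. Its argument "plan" is a list of rows, each an object with "delta_pos": the shift along the tool's x, y, z in m, a list of three; "twist": the turn, a rotation vector about the tool's x, y, z in rad, a list of three. In form: [{"delta_pos": [x, y, z], "twist": [ax, ay, az]}, ...]. A call has 1 to 8 rows; each row shifts and turns the pose as measured when the row begins, along the tool's axes as they then stand; what a row does not reach is not made up. A row lasts 1/10 s, in which the tool goes at most 50 mm and 8.59 degrees, less where a joint would pass 70% of its speed; a pose out of reach is approached as far as the arm can. A call is refused whole if a number of a shift passes 0.05 or a number of a turn 0.15, either way. A call with a gripper value outside its range is refused whole. "gripper" is the opening, from 0 (shut) to 1 (fully open), set as the call begins (left out, the last holds). The fingers move at their own pace and stop on an object; the grip force is fixed at half the most. Time passes only in rows, so rows that do not move let the fingers close. It gives the time, the measured TCP pose, the force and the opening at its end, in the units of the state.
- manip.read_state(): the state, without advancing time (a new reading comes with each control period).
- manip.capture(name): name is "side" or "top"; returns a dict with "frame" (420x560x3 uint8, red, green, blue), "camera_matrix" (3x3 intrinsics, pixels), "T" (4x4, takes a point from camera to world coordinates). Camera axes: x right, y down, z forward; pixel columns grow to the right and rows downward; lengths in m; the calibration is good to about 2 mm. A picture is of the moment at which its call begins. There is no depth.
- manip.finish_job(): hands the job in, once; it reports no verdict.
Trained networks look in a picture, given as the dict that the camera call returned (one of the last four; its "shot" number tells which), for a name from the list of things; names that differ only in an ending like _2 or _b are one class to them, and where a whole thing is asked for, a point or a joint stands for the part that bears it (a point fixed in the world has none). Each returns a list of dicts, best first, with "confidence" (0 to 1); they miss things now and then, are a little off and sometimes report something else, mostly with a low value. They report only what shows in the picture. A call takes as long as a camera call.
- manip.recognise(picture, label): "at" ([x, y, z] in m, in the coordinates of the camera as it stood for that picture, good to about 4 mm: the middle of the surface that is visible of it).
- manip.silhouettes(picture, label): "region" (420x560 bool, what is visible of it).
The state is a dict: "time": time; "joints": joint angles; "qvel": joint speeds; "joint_efforts": joint torques, N m; "eef_pos": TCP position; "ee_rot": TCP orientation; "ft_force": force on the tool from outside, world axes, zero at the start; "moment": the same for the moment, N m; "finger_gap": opening from 0.0 (shut) to 1.0 (fully open).
Only numpy, scipy, OpenCV 4.12 (cv2) and the standard library are available. Lean on these libraries where they do the work, as an engineer would, in place of code of your own. Each camera call takes 0.05 s, during which the arm holds its last target.

## Working session

There is one attempt and no reset: what is moved stays moved. The work goes in short steps, Python scripts to look and compute and a tool call to move; the robot and the scene stay as the last step left them, time stands still between calls to the robot, and variables do not carry over. Pictures are saved under pics/ and viewed, and the job is handed in when it is done.

Besides the shell and the picture viewer there is one more tool, called after "Request:" as a command line: name --argument value ..., lists and objects as JSON in quotes. jog_arm: Moves the arm, as the interface text tells. Its arguments: {"type":"object","properties":{"plan":{"type":"array"},"gripper":{"type":"number"}},"required":["plan"]}

```bash
mkdir -p pics; cat > h.py <<'E'
from bench import manip
import numpy as np, cv2
def shot(n,f):
    p=manip.capture(n); cv2.imwrite('pics/'+f,p['frame'][:,:,::-1]); return p
def W(p,at): return (p['T']@np.r_[at,1])[:3]
def proj(p,X):
    c=np.linalg.inv(p['T'])@np.r_[X,1]; u=p['camera_matrix']@c[:3]; return u[:2]/u[2]
def ray(p,uv,z):
    d=p['T'][:3,:3]@np.linalg.inv(p['camera_matrix'])@np.r_[uv,1]; o=p['T'][:3,3]
    return o+d*(z-o[2])/d[2]
E
python3 - <<'E'
from h import *
np.set_printoptions(precision=4,suppress=True)
s=manip.read_state(); print(s['time'],s['eef_pos'],s['ee_rot'],s['joints'])
for n in('top','side'):
    p=shot(n,n+'0.png')
    print(n,p['T'][:3,3])
    for l in ['tin','green_lid_mark','green_chest_ledge','green_lid','green_chest','jar','orange_chest','bottle','can','mug','pasta','bowl']:
        for r in manip.recognise(p,l)[:2]: print(l,round(r['confidence'],2),W(p,r['at']),proj(p,W(p,r['at'])))
E
```

```text
0.0 [0.1592 0.6037 0.1909] [[-0.0004 -0.2551 -0.9669]
 [-0.0022 -0.9669  0.2551]
 [-1.      0.0022 -0.0001]] [ 1.5716  0.3855  0.0066 -0.0005 -1.194  -0.2586]
top [0.4697 0.0147 1.3386]
tin 0.89 [0.5996 0.1618 0.1528] [238.7613 204.5132]
green_lid_mark 0.8 [0.5904 0.2025 0.1116] [227.3826 209.1036]
green_lid_mark 0.51 [ 0.6436 -0.4534  0.1662] [441.3623 185.615 ]
green_chest_ledge 0.69 [0.5308 0.1923 0.1086] [230.8764 228.1271]
green_chest_ledge 0.66 [0.6012 0.1592 0.1543] [239.5275 203.9168]
green_lid 0.98 [0.5859 0.2041 0.1094] [226.9952 210.5987]
green_chest 0.81 [0.5266 0.1879 0.1104] [232.2396 229.4173]
jar 0.87 [ 0.4428 -0.181   0.1813] [355.0886 254.3678]
jar 0.16 [0.5907 0.2023 0.1131] [227.3661 208.9472]
orange_chest 0.72 [ 0.5199 -0.1522  0.1067] [340.9663 229.3586]
orange_chest 0.26 [ 0.5581 -0.1524  0.1116] [340.8455 217.1018]
bottle 0.8 [ 0.5243 -0.4237  0.1302] [429.6047 225.7698]
can 0.73 [0.4873 0.4361 0.0371] [159.7069 243.9001]
can 0.71 [0.621  0.425  0.1054] [156.7813 201.016 ]
mug 0.74 [0.4895 0.4334 0.0372] [160.5497 243.2244]
pasta 0.83 [ 0.6435 -0.4525  0.1674]
[... 371 characters left out ...]
0911] [217.0054 209.9331]
green_lid 0.75 [0.5665 0.1695 0.1047] [223.3565 191.6114]
green_chest 0.57 [0.501  0.1156 0.0894] [217.8277 210.0028]
jar 0.89 [ 0.4311 -0.2019  0.1586] [273.4708 246.6191]
jar 0.62 [ 0.509  -0.4495  0.098 ] [377.4738 300.5752]
orange_chest 0.73 [ 0.4513 -0.2095  0.1097] [282.0146 260.0869]
bottle 0.84 [ 0.5068 -0.4511  0.1004] [377.6287 300.6883]
bottle 0.3 [ 0.6323 -0.479   0.1128] [419.397  274.9139]
can 0.85 [0.6086 0.412  0.0811] [191.5075 169.9129]
mug 0.92 [0.4746 0.4086 0.0687] [160.2082 186.4126]
pasta 0.76 [ 0.6297 -0.4765  0.1127] [417.8443 274.957 ]
pasta 0.32 [0.5665 0.1663 0.1117] [223.7799 190.0716]
bowl 0.73 [0.8092 0.0513 0.0387] [302.2002 194.3704]
```

```bash
python3 -c "
import cv2
a=cv2.imread('pics/top0.png');cv2.imwrite('pics/topc.png',cv2.resize(a[150:300,140:300],None,fx=5,fy=5,interpolation=2)[:600+150][:, :800] if 0 else cv2.resize(a[160:280,140:300],None,fx=5,fy=5,interpolation=2))
a=cv2.imread('pics/side0.png');cv2.imwrite('pics/sidec.png',cv2.resize(a[140:260,140:300],None,fx=5,fy=5,interpolation=2))"
```

```text
(no output)
```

View pics/top0.png

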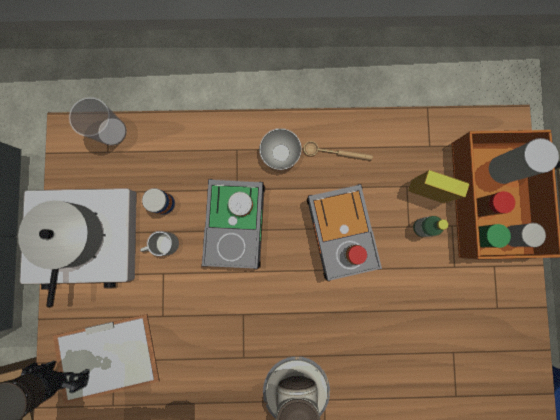

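View pics/topc.png

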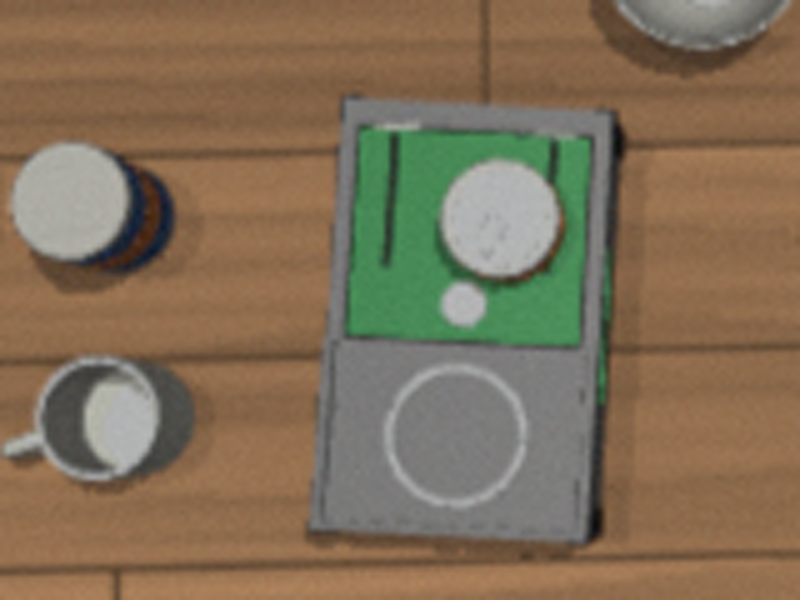

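View pics/sidec.png

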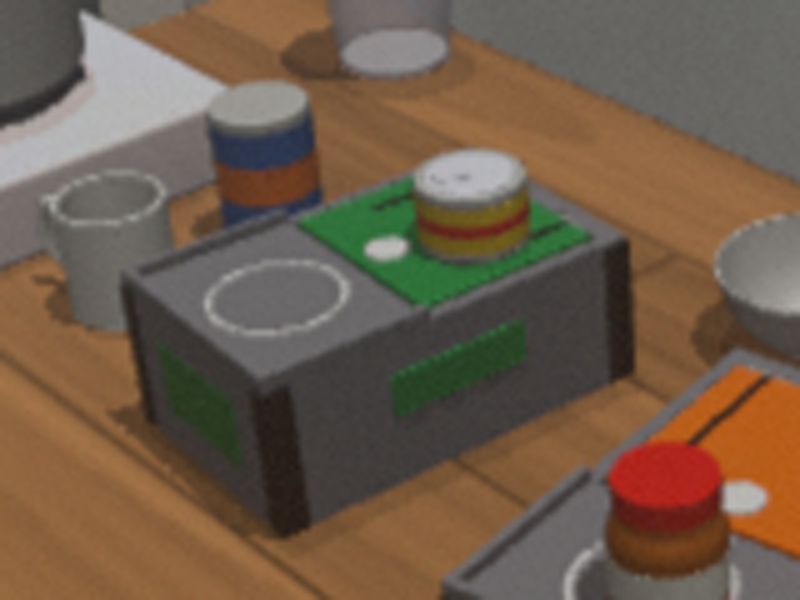

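View pics/side0.png

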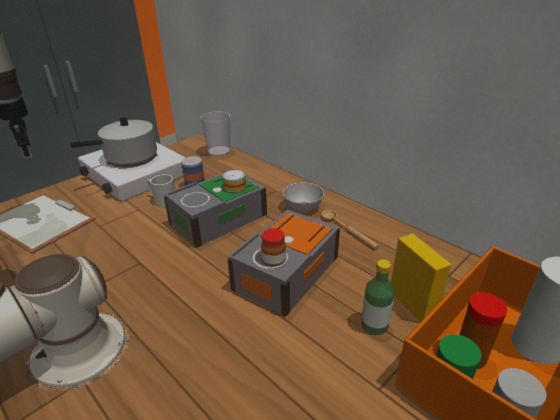

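```bash
cat > m.py <<'E'
from h import *
np.set_printoptions(precision=4,suppress=True)
def comps(p,reg,thr=150):
    f=p['frame'].astype(int); m=((f.min(2)>thr)&(f.max(2)-f.min(2)<40)).astype(np.uint8)
    x0,y0,x1,y1=reg; k=np.zeros_like(m); k[y0:y1,x0:x1]=m[y0:y1,x0:x1]
    n,l,s,c=cv2.connectedComponentsWithStats(k,connectivity=8)
    return [(s[i],c[i],(l==i)) for i in range(1,n) if s[i][4]>12]
E
python3 - <<'E'
from m import *
for n,reg in(('top',(205,185,262,265)),('side',(175,165,250,210))):
    p=shot(n,n+'1.png')
    for s,c,l in comps(p,reg): 
        bc=np.array([s[0]+(s[2]-1)/2,s[1]+(s[3]-1)/2])
        print(n,s,c,bc,[ray(p,c,z)[:2] for z in(.107,.110,.155)])
    print(manip.read_state()['time'])
    f=p['frame'].astype(int)
    g=(f[...,1]>f[...,0]+30)&(f[...,1]>f[...,2]+20); 
    k=np.zeros(g.shape,np.uint8); x0,y0,x1,y1=reg; k[y0-10:y1,x0:x1]=g[y0-10:y1,x0:x1]
    cs=max(cv2.findContours(k,cv2.RETR_EXTERNAL,cv2.CHAIN_APPROX_NONE)[0],key=cv2.contourArea)
    if n=='top':
      q=cv2.boxPoints(cv2.minAreaRect(cs)); W4=np.array([ray(p,u,.11)[:2] for u in q]); print(W4,W4.mean(0),np.linalg.norm(np.diff(W4,axis=0),axis=1)); d=np.diff(W4,axis=0); print(np.degrees(np.arctan2(d[:,1],d[:,0])))
E
```

```text
top [229 192  22  23 399] [239.5013 203.2155] [239.5 203. ] [array([0.6087, 0.1651]), array([0.6083, 0.1647]), array([0.6033, 0.1592])]
top [229 217   8   8  51] [232.4706 220.5686] [232.5 220.5] [array([0.5544, 0.1875]), array([0.5542, 0.187 ]), array([0.5511, 0.1807])]
top [219 233  26  15  49] [233.0612 236.9796] [231.5 240. ] [array([0.5031, 0.1859]), array([0.503 , 0.1855]), array([0.5018, 0.1792])]
top [217 249  28  12  49] [231.1837 255.7959] [230.5 254.5] [array([0.4449, 0.192 ]), array([0.445 , 0.1916]), array([0.4459, 0.1851])]
1.35
[[0.5373 0.2614]
 [0.6696 0.2537]
 [0.658  0.1072]
 [0.5258 0.1165]] [0.5977 0.1847] [0.1324 0.1469 0.1325]
[ -3.318  -94.505  175.9853]
side [224 170  19  10 141] [233.1064 174.4752] [233.  174.5] [array([0.6599, 0.2342]), array([0.6564, 0.2295]), array([0.6041, 0.1604])]
side [213 188   8   4  24] [216.7917 189.1667] [216.5 189.5] [array([0.5594, 0.194 ]), array([0.5564, 0.1896]), array([0.511 , 0.1231])]
1.4
```

Request:
jog_arm --plan '[{"delta_pos": [-0.04, 0, 0], "twist": [0, 0, 0]}, {"delta_pos": [-0.03, 0.01, -0.02], "twist": [0, 0, 0]}, {"delta_pos": [0, 0.022, -0.043], "twist": [0, 0, 0]}, {"delta_pos": [0, 0.022, -0.043], "twist": [0, 0, 0]}, {"delta_pos": [0, 0.022, -0.043], "twist": [0, 0, 0]}, {"delta_pos": [0, 0.022, -0.043], "twist": [0, 0, 0]}, {"delta_pos": [0, 0.022, -0.043], "twist": [0, 0, 0]}, {"delta_pos": [0, 0.022, -0.043], "twist": [0, 0, 0]}]' --gripper 0.5

```text
time: 2.2
eef_pos: [0.3962, 0.3939, 0.265]
ee_rot: [[0.003, -0.243, -0.97], [0.0, -0.97, 0.243], [-1.0, -0.001, -0.003]]
ft_force: [0.1, 1.1, -0.7]
finger_gap: 0.499
```

Request:
jog_arm --plan '[{"delta_pos": [0, 0.022, -0.042], "twist": [0, 0, 0]}, {"delta_pos": [0, 0.022, -0.042], "twist": [0, 0, 0]}, {"delta_pos": [0, 0.022, -0.042], "twist": [0, 0, 0]}, {"delta_pos": [0, 0.022, -0.042], "twist": [0, 0, 0]}, {"delta_pos": [0, 0.022, -0.042], "twist": [0, 0, 0]}, {"delta_pos": [0, 0.022, -0.042], "twist": [0, 0, 0]}, {"delta_pos": [0, 0.022, -0.042], "twist": [0, 0, 0]}, {"delta_pos": [0, 0, 0], "twist": [0, 0, 0]}]'

```text
time: 3.0
eef_pos: [0.656, 0.1579, 0.2659]
ee_rot: [[0.005, -0.248, -0.969], [0.002, -0.969, 0.248], [-1.0, -0.003, -0.004]]
ft_force: [-0.6, -0.2, -0.4]
finger_gap: 0.498
```

Request:
jog_arm --plan '[{"delta_pos": [0.02, 0.012, -0.016], "twist": [0, 0, 0]}, {"delta_pos": [0.04, 0, 0], "twist": [0, 0, 0]}, {"delta_pos": [0.03, 0, 0], "twist": [0, 0, 0]}, {"delta_pos": [0.02, 0, 0], "twist": [0, 0, 0]}, {"delta_pos": [0, 0, 0], "twist": [0, 0, 0]}]'

```text
time: 3.5
eef_pos: [0.6713, 0.1401, 0.1527]
ee_rot: [[0.007, -0.253, -0.968], [0.003, -0.968, 0.253], [-1.0, -0.005, -0.006]]
ft_force: [-0.4, -0.6, 0.1]
finger_gap: 0.502
```

```bash
python3 - <<'E'
from m import *
s=manip.read_state();print(s['time'],s['eef_pos'])
p=shot('side','s2.png');cv2.imwrite('pics/s2c.png',cv2.resize(p['frame'][120:240,150:310,::-1],None,fx=5,fy=5,interpolation=2))
E
```

```text
3.5 [0.6713 0.1401 0.1527]
```

View pics/s2c.png

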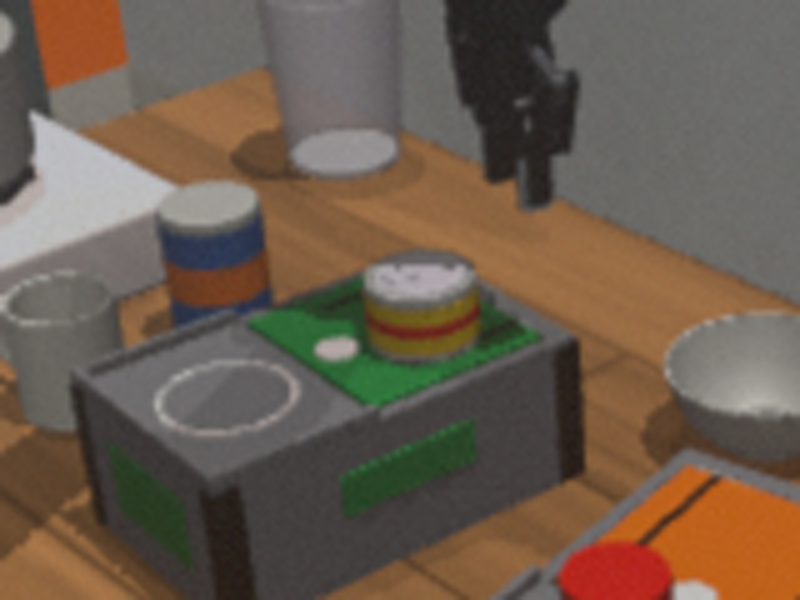

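```bash
python3 - <<'E'
from m import *
s=manip.read_state();e=s['eef_pos'];R=s['ee_rot']
p=shot('side','s3.png')
for h in(0,.005,.01,.03): 
  for sg in(1,-1):
    print(h,sg,(proj(p,e+R@[-h,sg*.028,0])-[150,120])*5, )
E
```

```text
0 1 [537.5641 263.7618]
0 -1 [497.895  229.6878]
0.005 1 [537.1527 256.7702]
0.005 -1 [497.4155 222.8376]
0.01 1 [536.7396 249.7493]
0.01 -1 [496.9341 215.9597]
0.03 1 [535.0696 221.3689]
0.03 -1 [494.9886 188.166 ]
```

```bash
python3 - <<'E'
from m import *
s=manip.read_state();e=s['eef_pos'];R=s['ee_rot']; print(s['time'],e,s['qvel'])
p=cv2.imread('pics/s3.png'); cv2.imwrite('pics/s3c.png',cv2.resize(p[120:240,150:310],None,fx=5,fy=5,interpolation=2))
q=shot('top','t3.png');cv2.imwrite('pics/t3c.png',cv2.resize(q['frame'][160:280,160:320,::-1],None,fx=5,fy=5,interpolation=2))
print((proj(q,e)-[160,160])*5)
E
```

```text
3.6 [0.6736 0.1408 0.1568] [-0.     -0.0243  0.0403  0.0101 -0.001  -0.0013]
[426.717  100.1372]
```

View pics/s3c.png

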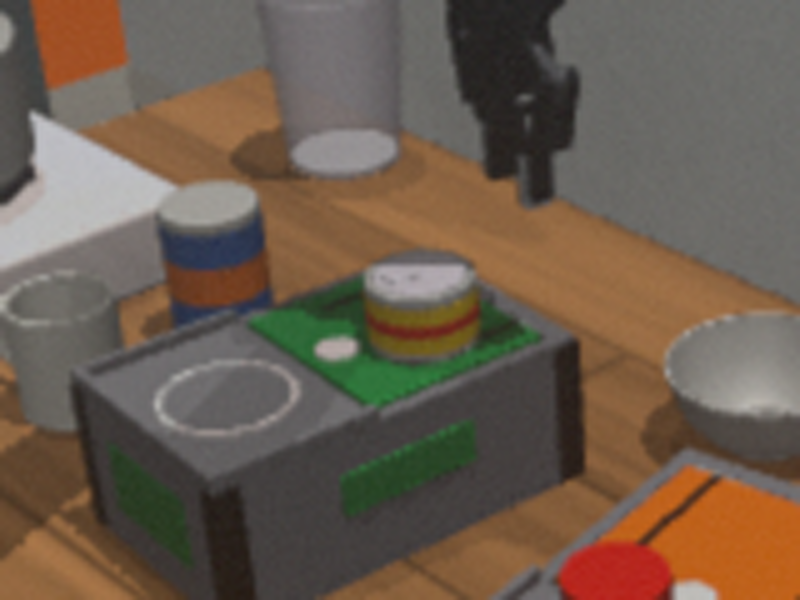

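View pics/t3c.png

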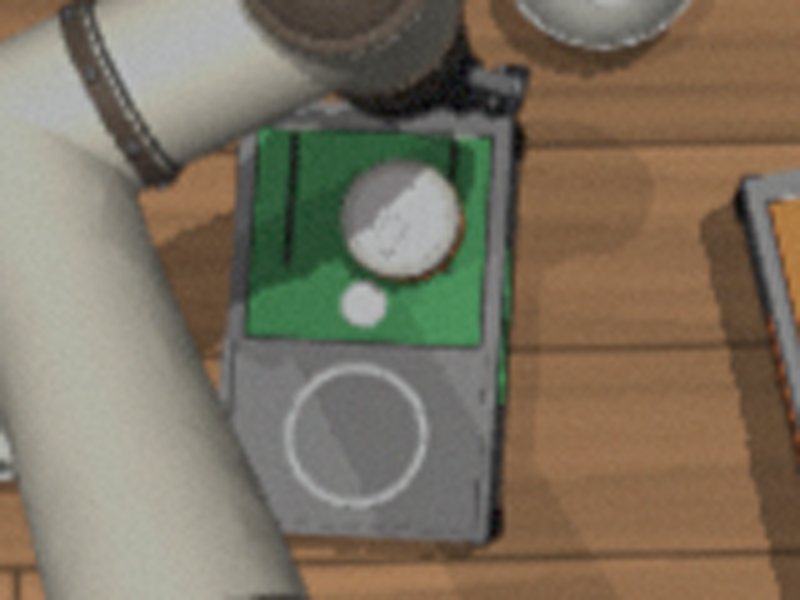

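```bash
python3 - <<'E'
from m import *
p=manip.capture('side')
s=manip.read_state();print(s['time'],s['eef_pos'])
e=np.array([.1592,.6037,.1909]);R=np.array([[0,-.255,-.967],[0,-.967,.255],[-1,0,0]])
a=cv2.imread('pics/side0.png')
for h in(0,.013,.03,.05):
  for sg in(1,-1): print(h,sg,(proj(p,e+R@[-h,sg*.05,0])-[0,60])*5)
cv2.imwrite('pics/x.png',cv2.resize(a[60:180,0:160],None,fx=5,fy=5,interpolation=2))
q=cv2.imread('pics/t3.png');cv2.imwrite('pics/t3d.png',cv2.resize(q,(784,588)))
E
```

```text
3.7 [0.6747 0.1412 0.1588]
0 1 [166.2177 568.0878]
0 -1 [156.2361 506.7621]
0.013 1 [158.9379 549.0003]
0.013 -1 [149.3049 488.4024]
0.03 1 [149.2942 523.7146]
0.03 -1 [140.1295 464.0983]
0.05 1 [137.7648 493.4847]
0.05 -1 [129.1698 435.068 ]
```

View pics/x.png

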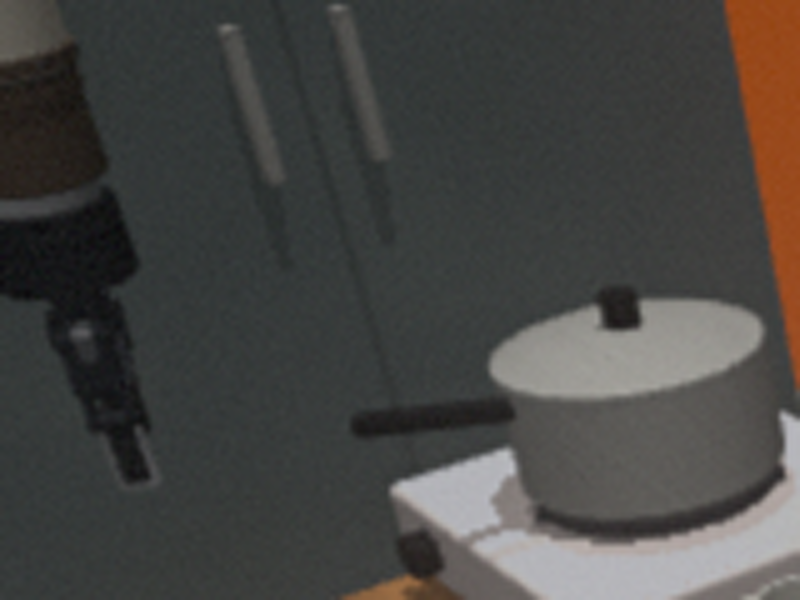

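Request:
jog_arm --plan '[{"delta_pos": [0.02, 0, 0], "twist": [0, 0, 0]}, {"delta_pos": [0, 0, 0], "twist": [0, 0, 0]}, {"delta_pos": [0, 0, 0], "twist": [0, 0, 0]}]'

```text
time: 4.0
eef_pos: [0.6782, 0.1428, 0.1454]
ee_rot: [[0.029, -0.25, -0.968], [0.009, -0.968, 0.25], [-1.0, -0.016, -0.026]]
ft_force: [-0.3, 0.1, -0.2]
finger_gap: 0.497
```

```bash
cat > v.py <<'E'
import sys
from m import *
n,f,x,y=sys.argv[1],sys.argv[2],int(sys.argv[3]),int(sys.argv[4])
s=manip.read_state();e=s['eef_pos'];R=s['ee_rot'];print(s['time'],e,s['ft_force'],s['joints'])
p=manip.capture(n); g=cv2.resize(p['frame'][y:y+90,x:x+120,::-1],None,fx=6,fy=6,interpolation=2)
print('tcp',(proj(p,e)-[x,y])*6,[(proj(p,e+R@[0,t,0])-[x,y])*6 for t in(.028,-.028)])
cv2.imwrite('pics/'+f,g)
s=manip.read_state();print(s['time'],s['eef_pos'],s['ft_force'])
E
python3 v.py side s4.png 190 130
```

```text
4.0 [0.6782 0.1428 0.1454] [-0.3108  0.092  -0.2212] [ 0.4422  0.5146  0.0977  0.0044 -1.124   0.8739]
tcp [386.7071 246.4646] [array([410.9031, 267.6762]), array([363.227 , 225.8805])]
4.05 [0.6778 0.1429 0.145 ] [ 0.7247 -0.7695 -0.1661]
```

View pics/s4.png

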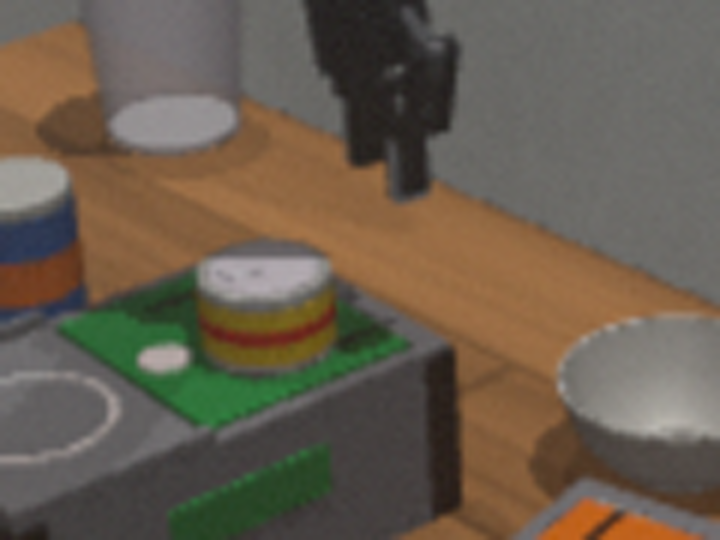

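```bash
python3 v.py top t5.png 200 140
```

```text
4.05 [0.6778 0.1429 0.145 ] [ 0.7247 -0.7695 -0.1661] [ 0.4422  0.5147  0.0971  0.0038 -1.124   0.8739]
tcp [270.3796 236.1536] [array([323.6226, 248.8222]), array([217.1234, 223.482 ])]
4.1 [0.6776 0.1428 0.1447] [ 0.0272  0.852  -0.0054]
```

View pics/t5.png

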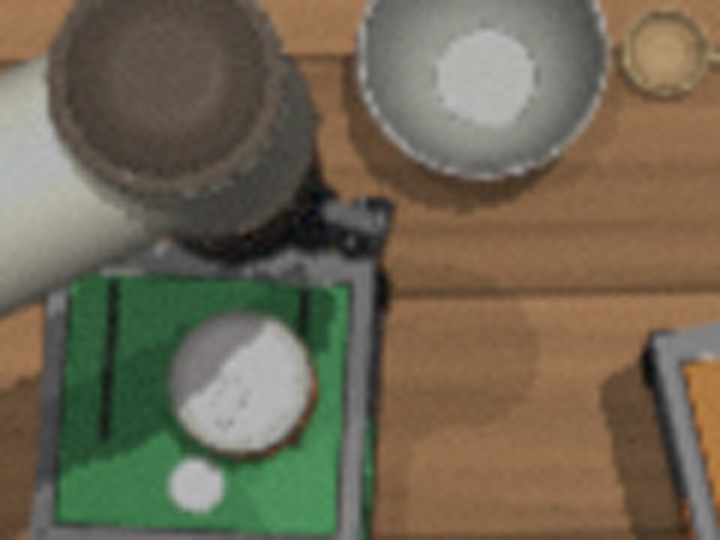

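View pics/t3d.png

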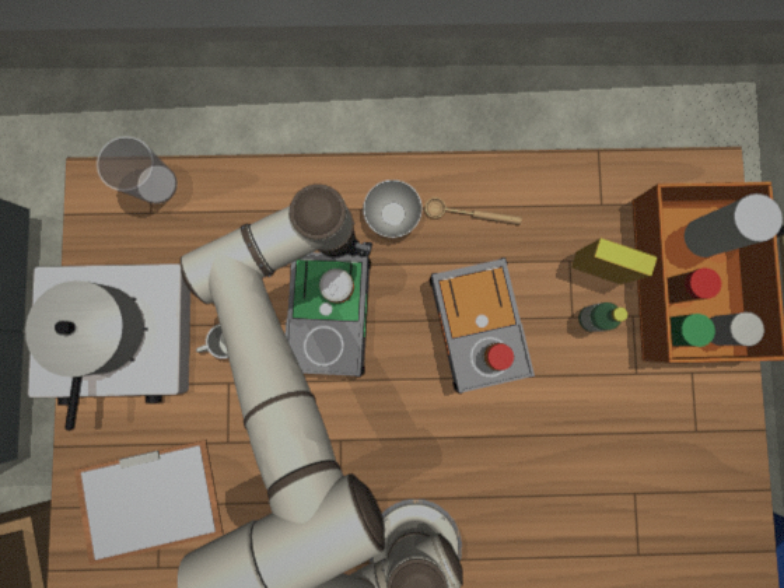

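View pics/s3.png

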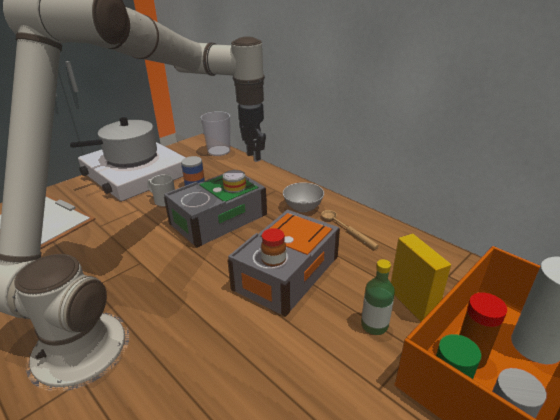

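```bash
python3 - <<'E'
from m import *
for n in('side','top'):
    p=manip.capture(n)
    for X in([0,0,0],[.1,0,0],[.6,0,0],[.6066,.1847,0]): print(n,X,proj(p,X))
    print(p['T'],p['camera_matrix'])
    s=manip.read_state(); print(s['eef_pos'],s['joints'],s['finger_gap'])
E
```

```text
side [0, 0, 0] [ 77.8523 347.6599]
side [0.1, 0, 0] [118.8506 323.5727]
side [0.6, 0, 0] [268.6805 235.5448]
side [0.6066, 0.1847, 0] [232.6858 212.4526]
[[ 0.7126 -0.3927  0.5814 -0.1045]
 [-0.7013 -0.3748  0.6064 -0.7779]
 [-0.0202 -0.8398 -0.5425  0.7652]
 [ 0.      0.      0.      1.    ]] [[415.5638   0.     277.6697]
 [  0.     415.5638 211.6843]
 [  0.       0.       1.    ]]
[0.6775 0.1427 0.1443] [ 0.442   0.5151  0.0963  0.0035 -1.1237  0.8739] 0.4991234492940279
top [0, 0, 0] [295.4847 390.8958]
top [0.1, 0, 0] [294.8237 359.252 ]
top [0.6, 0, 0] [291.6684 208.2186]
top [0.6066, 0.1847, 0] [237.6106 207.3697]
[[-0.0212 -0.9946  0.1018  0.4697]
 [-0.9997  0.0198 -0.0153  0.0147]
 [ 0.0132 -0.1021 -0.9947  1.3386]
 [ 0.      0.      0.      1.    ]] [[392.8207   0.     293.3372]
 [  0.     392.8207 206.2291]
 [  0.       0.       1.    ]]
[0.6774 0.1426 0.144 ] [ 0.442   0.5154  0.096   0.0034 -1.1235  0.8739] 0.5002236449385979
```

Request:
jog_arm --plan '[{"delta_pos": [0.02, 0, 0.004], "twist": [0, -0.02, 0]}, {"delta_pos": [0, 0, 0], "twist": [0, 0, 0]}]'

```text
time: 4.4
eef_pos: [0.6737, 0.1441, 0.1233]
ee_rot: [[0.007, -0.251, -0.968], [0.015, -0.968, 0.251], [-1.0, -0.017, -0.002]]
ft_force: [0.1, 0.4, -0.2]
finger_gap: 0.5
```

```bash
python3 v.py side s6.png 190 130
```

```text
4.4 [0.6737 0.1441 0.1233] [ 0.1389  0.3884 -0.1889] [ 0.4391  0.5357  0.0835 -0.0125 -1.1062  0.8838]
tcp [381.0703 284.5392] [array([404.9662, 306.1957]), array([357.8761, 263.5188])]
4.45 [0.6752 0.1442 0.1255] [ 1.2846 -0.1256  0.7475]
```

View pics/s6.png

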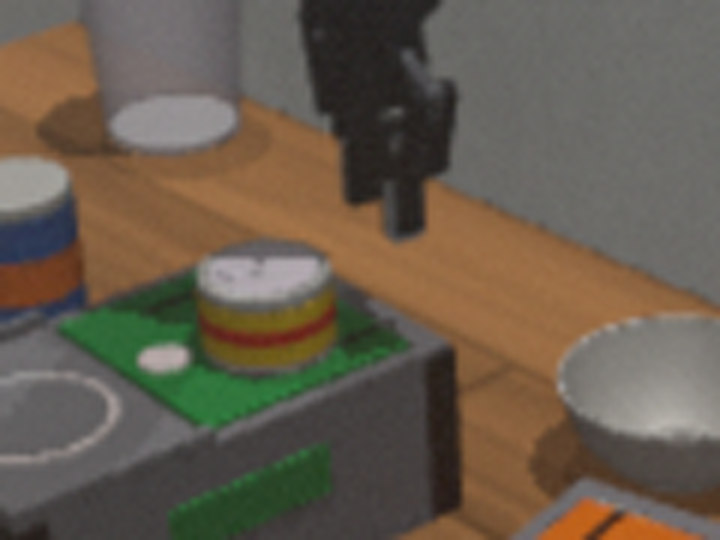

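Request:
jog_arm --plan '[{"delta_pos": [0.02, 0, 0], "twist": [0, -0.01, 0.01]}, {"delta_pos": [0, 0, 0], "twist": [0, 0, 0]}, {"delta_pos": [0, 0, 0], "twist": [0, 0, 0]}]'

```text
time: 4.75
eef_pos: [0.6764, 0.1444, 0.1051]
ee_rot: [[-0.0, -0.25, -0.968], [0.007, -0.968, 0.25], [-1.0, -0.007, 0.002]]
ft_force: [0.9, 0.5, 0.3]
finger_gap: 0.5
```

```bash
python3 v.py side s7.png 190 130
```

```text
4.75 [0.6764 0.1444 0.1051] [0.8528 0.4788 0.2861] [ 0.44    0.5593  0.0756 -0.0078 -1.0843  0.8822]
tcp [386.0803 311.8958] [array([409.8804, 333.3318]), array([362.9778, 291.088 ])]
4.8 [0.6758 0.1444 0.1045] [ 0.2224 -0.471  -0.6521]
```

View pics/s7.png

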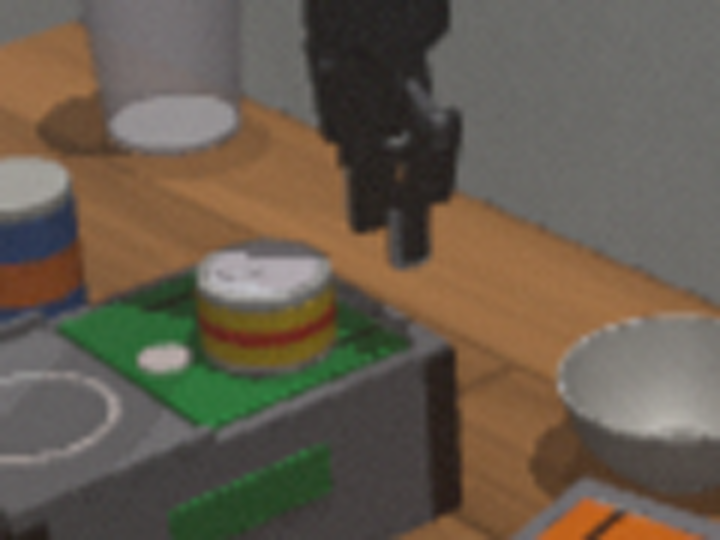

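Request:
jog_arm --plan '[{"delta_pos": [0.007, 0, 0.002], "twist": [0, 0, 0.007]}, {"delta_pos": [0.005, 0, 0], "twist": [0, 0, 0]}, {"delta_pos": [0, 0, 0], "twist": [0, 0, 0]}]'

```text
time: 5.1
eef_pos: [0.674, 0.1451, 0.0926]
ee_rot: [[-0.002, -0.25, -0.968], [0.001, -0.968, 0.25], [-1.0, -0.0, 0.002]]
ft_force: [0.1, 1.1, 0.0]
finger_gap: 0.502
```

```bash
python3 v.py side s8.png 190 130
```

```text
5.1 [0.674  0.1451 0.0926] [0.0687 1.1381 0.0019] [ 0.4452  0.5682  0.0555 -0.0018 -1.0599  0.8741]
tcp [383.035  333.0328] [array([406.6619, 354.3848]), array([360.1013, 312.3074])]
5.15 [0.6741 0.1452 0.0929] [0.2691 0.8234 0.2812]
```

View pics/s8.png

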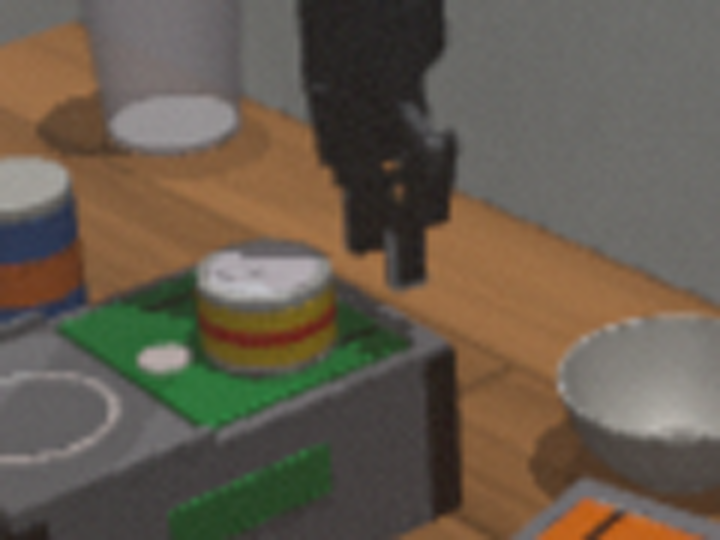

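Request:
jog_arm --plan '[{"delta_pos": [0.006, 0, 0], "twist": [0, 0, 0]}, {"delta_pos": [0.004, 0, 0], "twist": [0, 0, 0]}, {"delta_pos": [0, 0, 0], "twist": [0, 0, 0]}]'

```text
time: 5.45
eef_pos: [0.6744, 0.1453, 0.0827]
ee_rot: [[-0.001, -0.25, -0.968], [0.001, -0.968, 0.25], [-1.0, -0.001, 0.001]]
ft_force: [0.4, -0.1, 0.2]
finger_gap: 0.501
```

```bash
python3 v.py side s9.png 190 130;python3 v.py top t9.png 190 150
```

```text
5.45 [0.6744 0.1453 0.0827] [ 0.3617 -0.0515  0.2394] [ 0.4452  0.5769  0.0442 -0.0016 -1.0385  0.8741]
tcp [384.3001 348.3165] [array([407.8535, 369.8435]), array([361.4346, 327.4183])]
5.5 [0.6745 0.1453 0.0829] [-0.3766 -0.805   0.8695]
5.5 [0.6745 0.1453 0.0829] [-0.3766 -0.805   0.8695] [ 0.4453  0.5767  0.0445 -0.0016 -1.0387  0.8741]
tcp [338.4419 201.9147] [array([389.0558, 213.8172]), array([287.8497, 190.0172])]
5.55 [0.6747 0.1453 0.0832] [ 0.722  -0.0231 -0.1175]
```

View pics/s9.png

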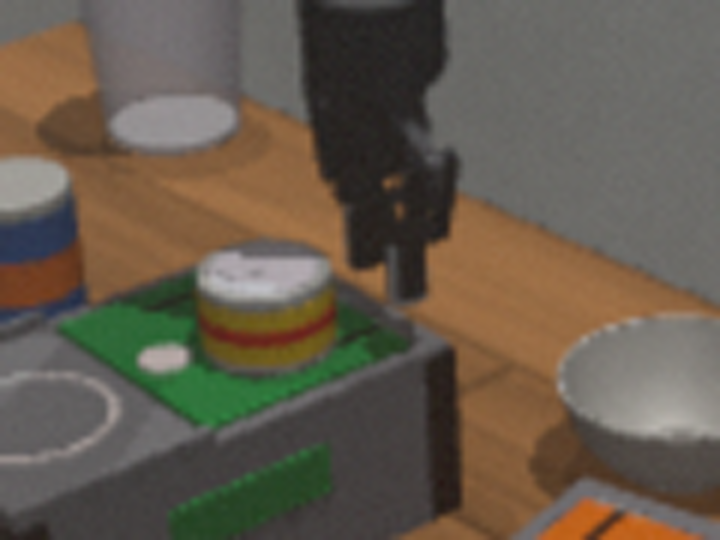

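View pics/t9.png

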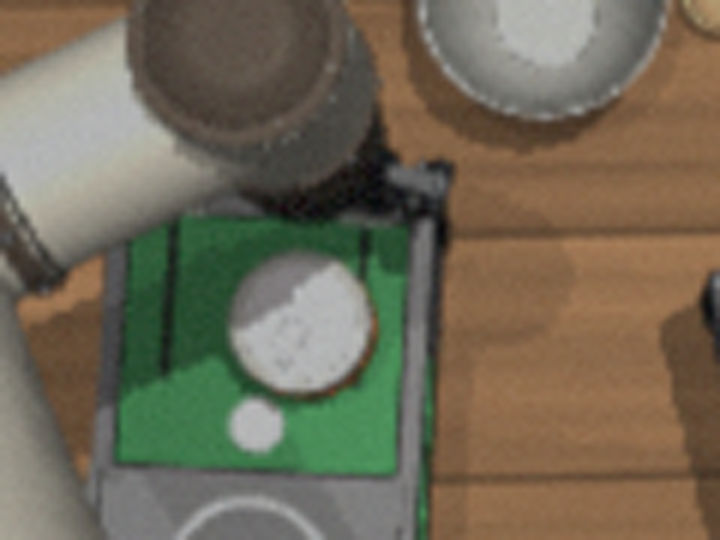

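```bash
python3 - <<'E'
from m import *
p=manip.capture('side');q=manip.capture('top')
for z in(.115,.12,.125,.13):
  print(z,ray(p,[190+405/6,130+300/6],z),ray(p,[190+363/6,130+268/6],z))
for z in(.12,.15,.18,.21): print(z,ray(q,[190+435/6,150+185/6],z))
E
```

```text
0.115 [0.6809 0.1332 0.115 ] [0.6899 0.1781 0.115 ]
0.12 [0.6749 0.1261 0.12  ] [0.6838 0.1707 0.12  ]
0.125 [0.6688 0.1191 0.125 ] [0.6777 0.1633 0.125 ]
0.13 [0.6628 0.1121 0.13  ] [0.6716 0.156  0.13  ]
0.12 [0.6764 0.091  0.12  ]
0.15 [0.6713 0.0891 0.15  ]
0.18 [0.6662 0.0872 0.18  ]
0.21 [0.6612 0.0853 0.21  ]
```

Request:
jog_arm --plan '[{"delta_pos": [0, 0.005, 0.01], "twist": [0, 0, 0]}, {"delta_pos": [0, 0, 0.012], "twist": [0, 0, 0]}, {"delta_pos": [0, 0, 0.01], "twist": [0, 0, 0]}, {"delta_pos": [0, 0, 0.008], "twist": [0, 0, 0]}, {"delta_pos": [0, 0, 0.01], "twist": [0, 0, 0]}, {"delta_pos": [0, 0, 0.01], "twist": [0, 0, 0]}]'

```text
time: 6.25
eef_pos: [0.614, 0.1569, 0.0843]
ee_rot: [[0.004, -0.25, -0.968], [0.003, -0.968, 0.25], [-1.0, -0.004, -0.004]]
ft_force: [0.7, -0.6, -0.4]
finger_gap: 0.502
```

```bash
python3 v.py side s10.png 180 130;python3 v.py top t10.png 190 150
```

```text
6.25 [0.614  0.1569 0.0843] [ 0.7086 -0.5655 -0.4165] [ 0.5049  0.4859 -0.1157 -0.0003 -0.9639  0.8136]
tcp [347.0654 378.2884] [array([369.638 , 400.8769]), array([325.1645, 356.372 ])]
6.3 [0.6123 0.1571 0.0844] [-2.576 -0.134  0.053]
6.3 [0.6123 0.1571 0.0844] [-2.576 -0.134  0.053] [ 0.5062  0.4843 -0.1181 -0.0012 -0.9647  0.8133]
tcp [317.1194 316.9203] [array([368.062 , 328.9241]), array([266.1935, 304.9205])]
6.35 [0.6132 0.157  0.0845] [ 0.049  -0.3588 -0.5818]
```

View pics/s10.png

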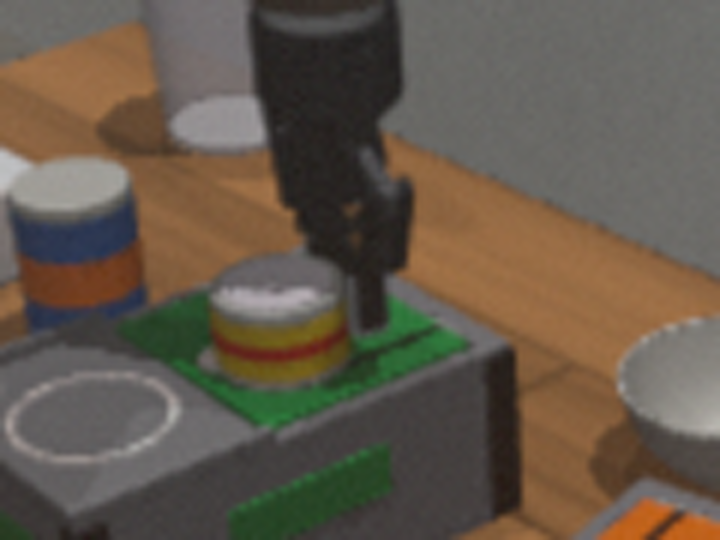

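View pics/t10.png

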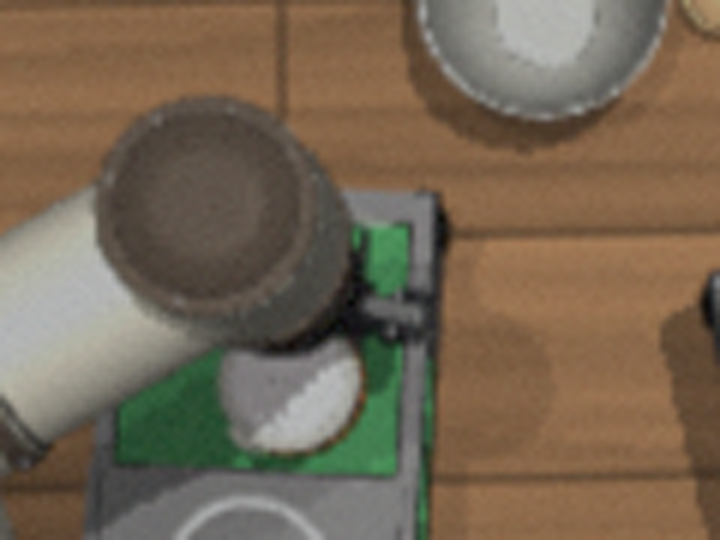

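```bash
python3 - <<'E'
from m import *
p=manip.capture('side');q=manip.capture('top')
print(ray(q,[190+291.5/6,150+382/6],.155),ray(p,[180+279/6,130+287/6],.155), manip.read_state()['eef_pos'])
for r in manip.recognise(q,'tin')[:1]+[]: print(W(q,r['at']))
for r in manip.recognise(p,'tin')[:1]+[]: print(W(p,r['at']))
E
```

```text
[0.5716 0.1622 0.155 ] [0.5756 0.158  0.155 ] [0.6146 0.1568 0.0845]
[0.5643 0.1647 0.1536]
[0.5662 0.1489 0.148 ]
```

Request:
jog_arm --plan '[{"delta_pos": [0, 0, 0.01], "twist": [0, 0, 0]}, {"delta_pos": [0, 0, 0.012], "twist": [0, 0, 0]}, {"delta_pos": [0, 0, 0.012], "twist": [0, 0, 0]}, {"delta_pos": [0, 0, 0.012], "twist": [0, 0, 0]}, {"delta_pos": [0, 0, 0.012], "twist": [0, 0, 0]}, {"delta_pos": [0, 0, 0.012], "twist": [0, 0, 0]}, {"delta_pos": [0, 0, 0.01], "twist": [0, 0, 0]}, {"delta_pos": [0, 0, 0], "twist": [0, 0, 0]}]'

```text
time: 7.35
eef_pos: [0.5313, 0.178, 0.0841]
ee_rot: [[0.006, -0.25, -0.968], [0.003, -0.968, 0.25], [-1.0, -0.004, -0.005]]
ft_force: [0.4, -0.1, 0.5]
finger_gap: 0.498
```

```bash
python3 v.py side s11.png 170 140;python3 v.py top t11.png 180 180
```

```text
7.35 [0.5313 0.178  0.0841] [ 0.3677 -0.0679  0.4597] [ 0.6131  0.3746 -0.3058  0.0013 -0.8837  0.7041]
tcp [261.2213 362.0956] [array([282.0949, 386.0256]), array([240.985 , 338.8962])]
7.4 [0.532  0.178  0.0842] [ 0.8619  0.4294 -0.0264]
7.4 [0.532  0.178  0.0842] [ 0.8619  0.4294 -0.0264] [ 0.6125  0.3752 -0.3047  0.0015 -0.8837  0.7045]
tcp [338.9966 288.0302] [array([390.2711, 300.1867]), array([287.7358, 275.877 ])]
7.45 [0.5327 0.178  0.0842] [ 0.7959 -0.1397  0.7482]
```

View pics/s11.png

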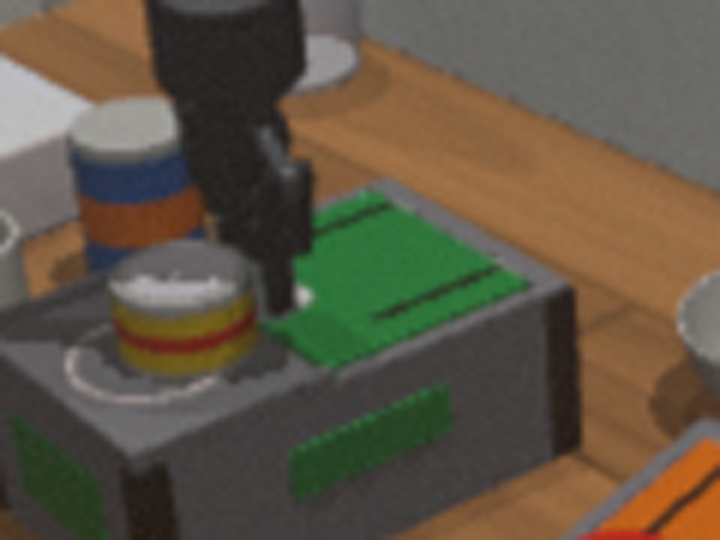

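View pics/t11.png

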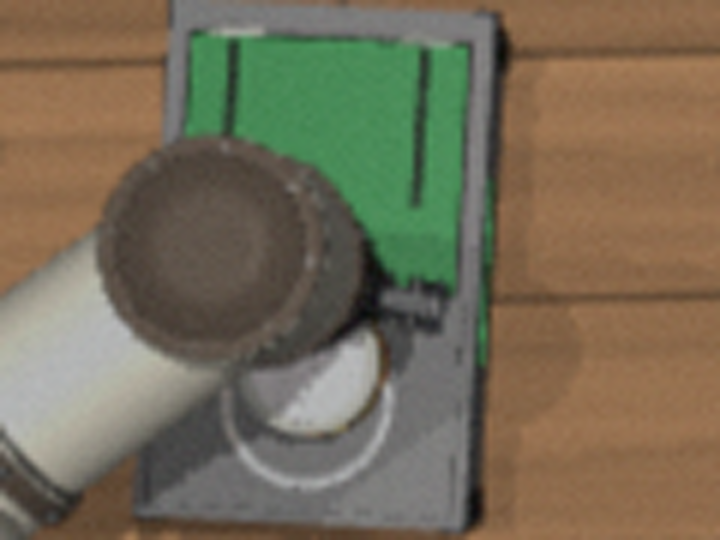

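```bash
python3 - <<'E'
from m import *
p=manip.capture('side');q=manip.capture('top')
print(ray(q,[180+312/6,180+366/6],.152),ray(p,[170+183/6,140+277/6],.152), manip.read_state()['eef_pos'])
r0=cv2.imread('pics/top1.png');
# ring fit from initial top
f=r0.astype(int);m=((f.min(2)>140)&(f.max(2)-f.min(2)<40)).astype(np.uint8);m[:228]=0;m[265:]=0;m[:,:214]=0;m[:,250:]=0
pts=np.argwhere(m)[:,::-1].astype(np.float32);el=cv2.fitEllipse(pts);print(el,ray(q,el[0],.107))
E
```

```text
[0.4899 0.1829 0.152 ] [0.4911 0.1783 0.152 ] [0.5336 0.1779 0.0842]
((230.71763610839844, 246.6118621826172), (26.735912322998047, 27.3173885345459), 44.689292907714844) [0.4733 0.1934 0.107 ]
```

Request:
jog_arm --plan '[{"delta_pos": [0, -0.001, 0.004], "twist": [0, 0, 0]}, {"delta_pos": [0, -0.002, 0.005], "twist": [0, 0, 0]}, {"delta_pos": [0, -0.002, 0.005], "twist": [0, 0, 0]}, {"delta_pos": [0, -0.002, 0.004], "twist": [0, 0, 0]}, {"delta_pos": [0, 0, 0], "twist": [0, 0, 0]}]'

```text
time: 8.05
eef_pos: [0.5184, 0.1895, 0.084]
ee_rot: [[0.009, -0.252, -0.968], [0.003, -0.968, 0.252], [-1.0, -0.005, -0.008]]
ft_force: [0.5, -0.5, -0.5]
finger_gap: 0.501
```

```bash
python3 v.py side s12.png 160 150;python3 v.py top t12.png 180 185
```

```text
8.05 [0.5184 0.1895 0.084 ] [ 0.5413 -0.4552 -0.4943] [ 0.6462  0.3607 -0.3296  0.004  -0.8716  0.6669]
tcp [288.3884 303.6483] [array([308.6402, 327.6714]), array([268.7557, 280.3595])]
8.1 [0.5184 0.1895 0.084 ] [-0.3992 -0.7879  0.4284]
8.1 [0.5184 0.1895 0.084 ] [-0.3992 -0.7879  0.4284] [ 0.646   0.3609 -0.3295  0.0039 -0.8717  0.6671]
tcp [317.5351 284.0523] [array([368.8328, 296.3431]), array([266.251 , 271.7648])]
8.15 [0.5185 0.1893 0.0839] [ 0.6606  0.6554 -0.0254]
```

View pics/s12.png

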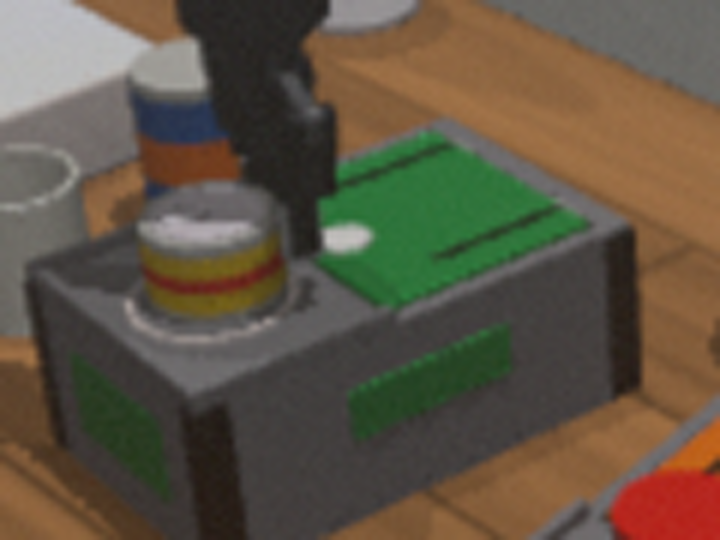

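View pics/t12.png

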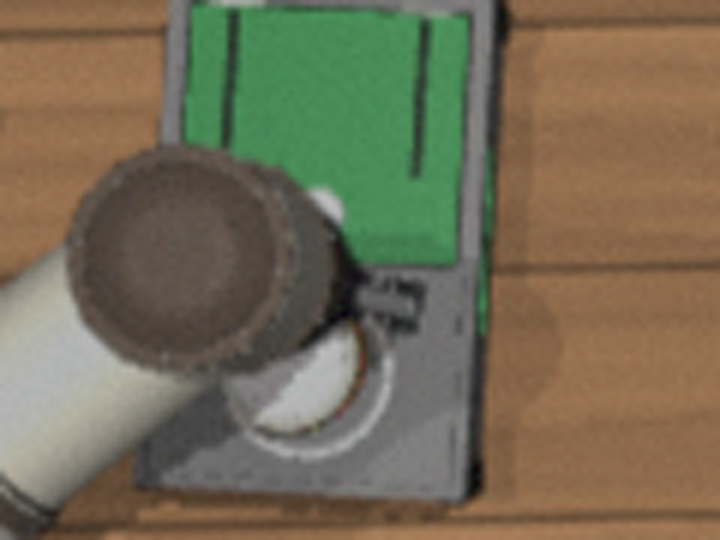

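```bash
python3 - <<'E'
from m import *
p=manip.capture('side');q=manip.capture('top')
print(ray(q,[180+291/6,185+362/6],.152),ray(p,[160+211/6,150+216/6],.152), manip.read_state()['eef_pos'])
for n,c in(('s',p),('t',q)):
  th=np.linspace(0,2*np.pi,60)
  g=cv2.resize(c['frame'][150 if n=='s' else 185:][:90,(160 if n=='s' else 180):][:,:120,::-1],None,fx=6,fy=6,interpolation=2)
  o=np.array([160,150] if n=='s' else [180,185])
  for cc,col in(((.4733,.1934),(255,0,0)),((.4745,.1885),(0,0,255))):
   for z in((.107,.152)):
    P=np.array([(proj(c,[cc[0]+.036*np.cos(t),cc[1]+.036*np.sin(t),z])-o+.5)*6 for t in th]).astype(int)
    cv2.polylines(g,[P],True,col,1)
  cv2.imwrite('pics/o12%s.png'%n,g)
E
```

```text
[0.4772 0.1934 0.152 ] [0.4805 0.191  0.152 ] [0.5186 0.1892 0.0839]
```

View pics/o12s.png

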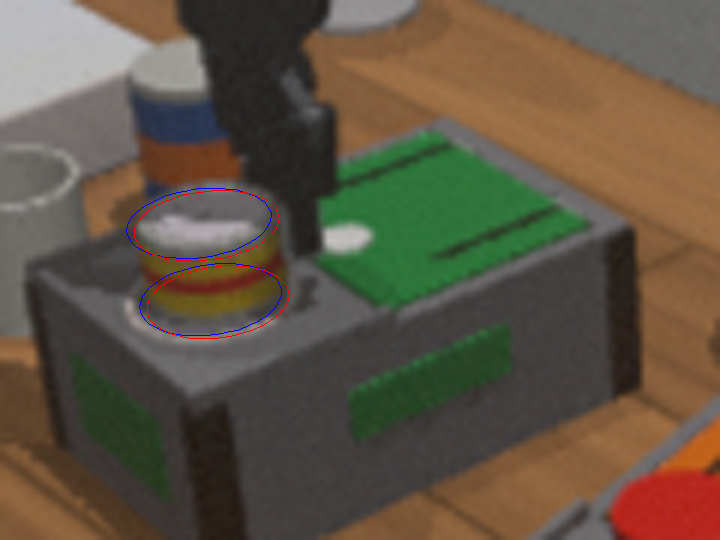

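View pics/o12t.png

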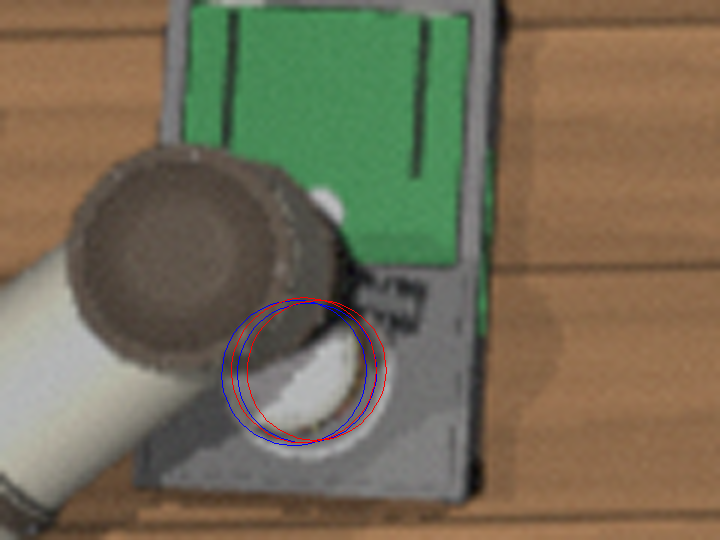

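Request:
jog_arm --plan '[{"delta_pos": [0, 0.001, 0.003], "twist": [0, 0, 0]}, {"delta_pos": [0, 0.001, 0.003], "twist": [0, 0, 0]}, {"delta_pos": [0, 0, 0], "twist": [0, 0, 0]}]'

```text
time: 8.55
eef_pos: [0.5126, 0.1891, 0.0839]
ee_rot: [[0.01, -0.253, -0.967], [0.004, -0.967, 0.253], [-1.0, -0.006, -0.009]]
ft_force: [-0.2, -0.8, -0.1]
finger_gap: 0.501
```

Request:
jog_arm --plan '[{"delta_pos": [0, 0, -0.01], "twist": [0, 0, 0]}, {"delta_pos": [0, 0, -0.03], "twist": [0, 0, 0]}, {"delta_pos": [-0.03, 0, -0.03], "twist": [0, 0, 0]}, {"delta_pos": [-0.04, 0, 0], "twist": [0, 0, 0]}, {"delta_pos": [-0.03, 0.01, -0.04], "twist": [0, 0, 0]}, {"delta_pos": [0, 0.01, -0.04], "twist": [0, 0, 0]}, {"delta_pos": [0, 0, 0], "twist": [0, 0, 0]}]'

```text
time: 9.25
eef_pos: [0.6555, 0.128, 0.1854]
ee_rot: [[0.004, -0.251, -0.968], [-0.001, -0.968, 0.251], [-1.0, -0.0, -0.004]]
ft_force: [-0.2, -0.2, -0.8]
finger_gap: 0.498
```

```bash
cat > o.py <<'E'
from m import *
import sys
p=manip.capture('side');q=manip.capture('top');k=sys.argv[1]
for n,c,o in(('s',p,[160,140]),('t',q,[180,185])):
  g=cv2.resize(c['frame'][o[1]:o[1]+90,o[0]:o[0]+120,::-1],None,fx=6,fy=6,interpolation=2)
  for z in((.107,.152)):
    P=np.array([(proj(c,[.4733+.036*np.cos(t),.1934+.036*np.sin(t),z])-o+.5)*6 for t in np.linspace(0,6.28,60)]).astype(int)
    cv2.polylines(g,[P],True,(255,0,0),1)
  cv2.imwrite('pics/%s%s.png'%(k,n),g)
print(manip.read_state()['eef_pos'],manip.read_state()['time'])
for s,c,l in comps(q,(205,205,262,275)): print(s,c,ray(q,c,.152))
for s,c,l in comps(p,(170,150,215,200)): print(s,c,ray(p,c,.152))
E
python3 o.py a
```

```text
[0.653  0.1294 0.1858] 9.35
[229 217   8   8  52] [232.5 220.5] [0.5515 0.1811 0.152 ]
[216 234  23  24 389] [226.8175 246.3522] [0.4742 0.1985 0.152 ]
[236 249   9  11  15] [240.6    254.7333] [0.4484 0.1574 0.152 ]
[170 150  31  16 229] [181.0568 158.7948] [0.5582 0.385  0.152 ]
[182 181  21  10 143] [191.993  185.6713] [0.475  0.1998 0.152 ]
```

View pics/as.png

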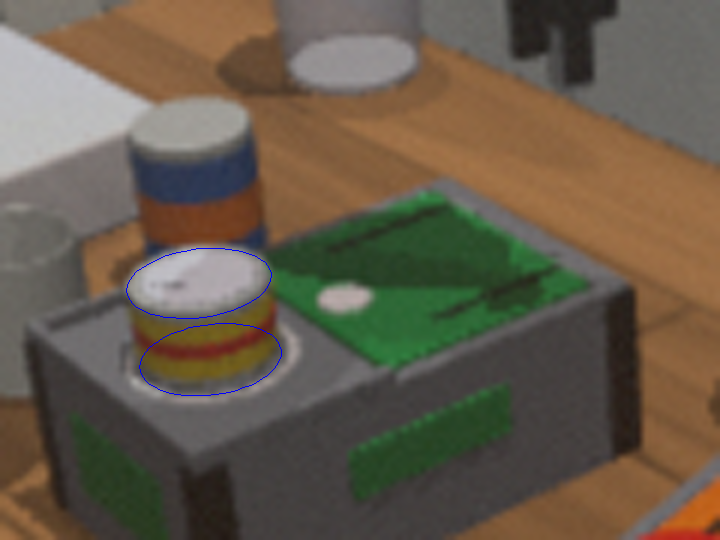

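View pics/at.png

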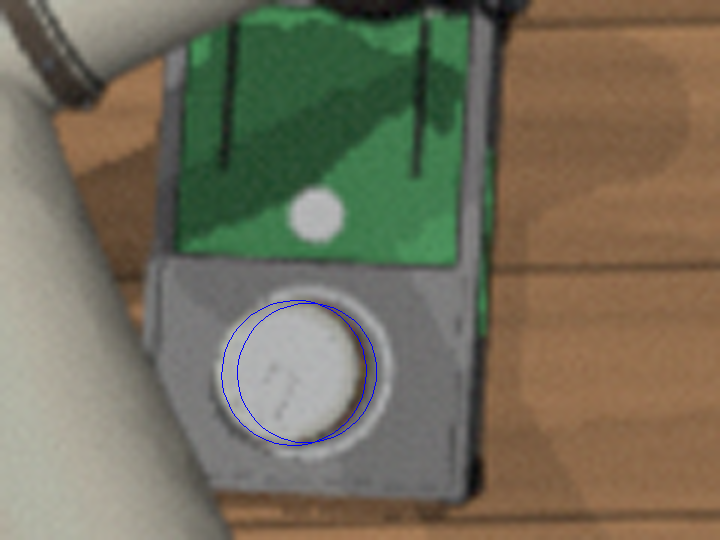

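Request:
jog_arm --plan '[{"delta_pos": [0, -0.017, 0.038], "twist": [0, 0, 0]}, {"delta_pos": [0, -0.017, 0.038], "twist": [0, 0, 0]}, {"delta_pos": [0, -0.017, 0.038], "twist": [0, 0, 0]}, {"delta_pos": [0, -0.016, 0.038], "twist": [0, 0, 0]}, {"delta_pos": [0, -0.016, 0.038], "twist": [0, 0, 0]}, {"delta_pos": [0, 0, 0], "twist": [0, 0, 0]}, {"delta_pos": [0, 0, 0], "twist": [0, 0, 0]}]' --gripper 0

```text
time: 10.05
eef_pos: [0.4767, 0.2602, 0.1805]
ee_rot: [[-0.006, -0.246, -0.969], [-0.006, -0.969, 0.246], [-1.0, 0.007, 0.005]]
ft_force: [-0.8, -1.2, -1.0]
finger_gap: 0.0
```

```bash
python3 v.py side s13.png 140 110
```

```text
10.05 [0.4767 0.2602 0.1805] [-0.7804 -1.1608 -1.0318] [ 0.798   0.2593 -0.2055 -0.0006 -1.1143  0.5245]
tcp [239.7369 365.0943] [array([258.0483, 386.1901]), array([222.0028, 344.6634])]
10.1 [0.4769 0.26   0.1805] [-0.1184 -0.4997 -0.8183]
```

View pics/s13.png

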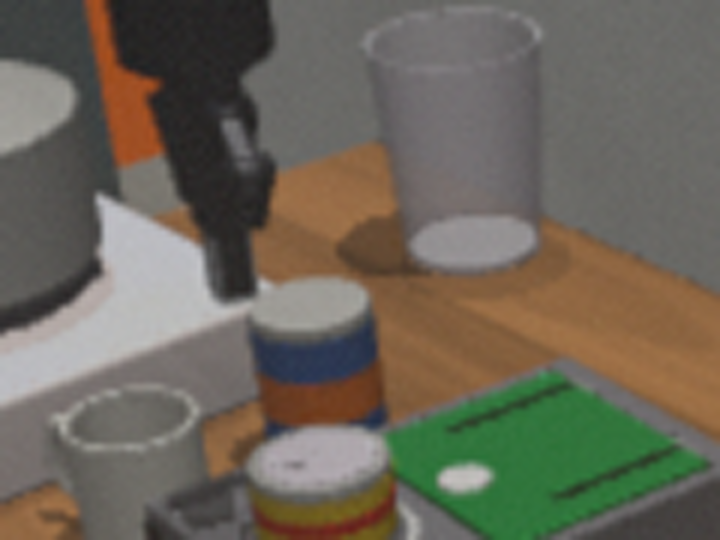

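Request:
jog_arm --plan '[{"delta_pos": [0.02, 0, -0.013], "twist": [0, 0, 0]}, {"delta_pos": [0.03, 0, 0], "twist": [0, 0, 0]}, {"delta_pos": [0, 0, 0], "twist": [0, 0, 0]}]'

```text
time: 10.4
eef_pos: [0.4908, 0.2555, 0.1299]
ee_rot: [[-0.005, -0.248, -0.969], [-0.004, -0.969, 0.248], [-1.0, 0.005, 0.004]]
ft_force: [-1.0, -0.2, 0.0]
finger_gap: -0.002
```

```bash
python3 v.py side s14.png 140 120; python3 v.py top t14.png 170 185
```

```text
10.4 [0.4908 0.2555 0.1299] [-0.9567 -0.1701  0.0176] [ 0.7727  0.321  -0.2549 -0.0004 -1.0012  0.5473]
tcp [281.5523 384.382 ] [array([299.956 , 406.3133]), array([263.7143, 363.1251])]
10.45 [0.4926 0.2565 0.1323] [0.3949 0.8088 0.6191]
10.45 [0.4926 0.2565 0.1323] [0.3949 0.8088 0.6191] [ 0.7727  0.3192 -0.2514  0.0014 -1.002   0.5473]
tcp [232.3587 334.265 ] [array([285.8526, 346.8119]), array([178.8961, 321.7255])]
10.5 [0.4935 0.2574 0.1339] [ 0.1433 -1.0675  0.7722]
```

View pics/s14.png

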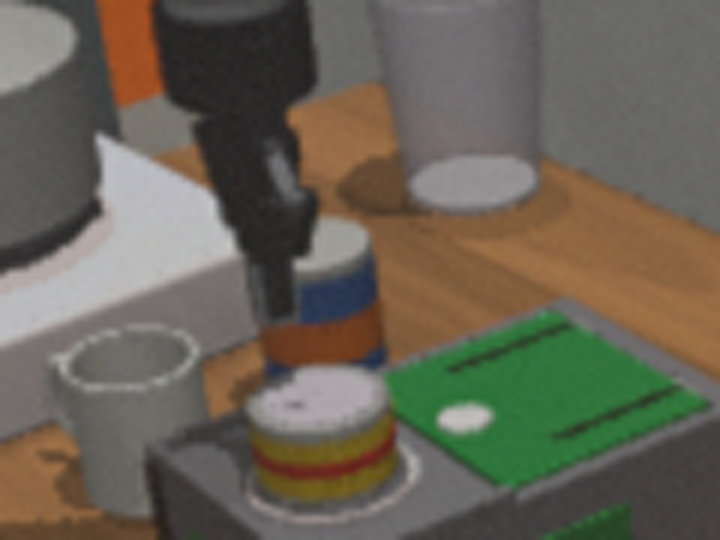

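View pics/t14.png

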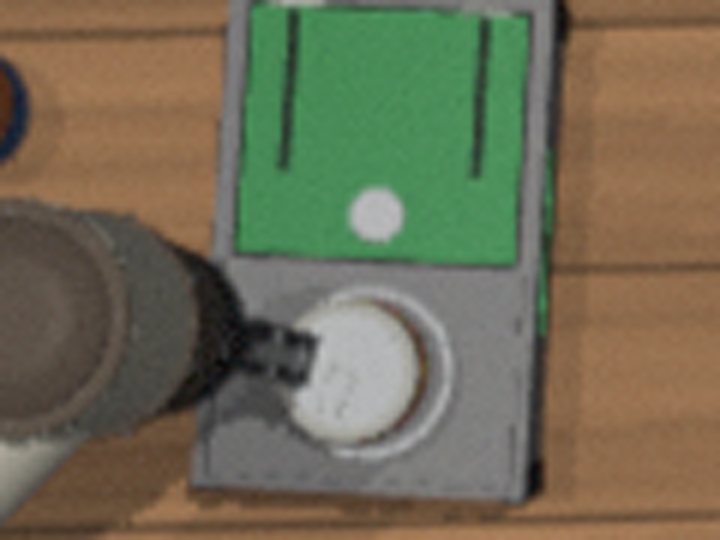

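```bash
python3 - <<'E'
from m import *
p=manip.capture('side')
for z in(.16,.168,.175):print(ray(p,[140+275/6,120+314/6],z))
print(manip.read_state()['eef_pos'])
E
```

```text
[0.5041 0.274  0.16  ]
[0.4961 0.2601 0.168 ]
[0.4891 0.2479 0.175 ]
[0.4939 0.2579 0.1348]
```

Request:
jog_arm --plan '[{"delta_pos": [0.026, -0.001, 0.004], "twist": [0, 0, 0]}, {"delta_pos": [0.02, 0, 0], "twist": [0, 0, 0]}, {"delta_pos": [0, 0, 0], "twist": [0, 0, 0]}, {"delta_pos": [0, 0, 0], "twist": [0, 0, 0]}]'

```text
time: 10.95
eef_pos: [0.4955, 0.2627, 0.0953]
ee_rot: [[0.015, -0.247, -0.969], [0.009, -0.969, 0.247], [-1.0, -0.013, -0.013]]
ft_force: [-0.6, -0.1, -0.3]
finger_gap: 0.001
```

```bash
python3 v.py side s15.png 140 130; python3 v.py top t15.png 170 185
```

```text
10.95 [0.4955 0.2627 0.0953] [-0.6007 -0.122  -0.2811] [ 0.7789  0.3568 -0.3023  0.0052 -0.8941  0.5394]
tcp [290.26  373.127] [array([308.6532, 396.1849]), array([272.4138, 350.7547])]
11.0 [0.4955 0.2627 0.0954] [-0.0941 -0.4949  0.7673]
11.0 [0.4955 0.2627 0.0954] [-0.0941 -0.4949  0.7673] [ 0.7789  0.3567 -0.3023  0.005  -0.894   0.5394]
tcp [234.6727 329.9899] [array([286.7168, 342.1316]), array([182.6218, 317.8466])]
11.05 [0.4954 0.2628 0.0954] [0.1016 0.4541 0.18  ]
```

View pics/s15.png

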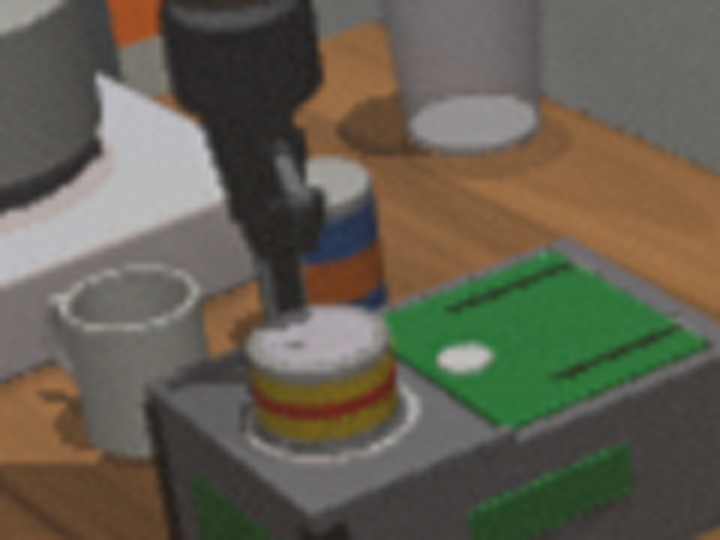

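View pics/t15.png

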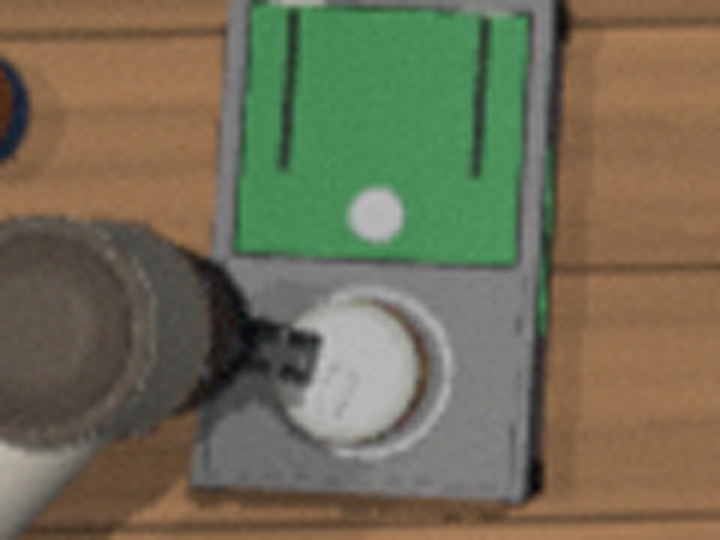

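Request:
jog_arm --plan '[{"delta_pos": [0.004, 0.006, 0.004], "twist": [0, 0, 0]}, {"delta_pos": [0, 0.006, 0], "twist": [0, 0, 0]}, {"delta_pos": [0, 0.004, 0], "twist": [0, 0, 0]}, {"delta_pos": [0, 0.003, 0], "twist": [0, 0, 0]}, {"delta_pos": [0, 0, 0], "twist": [0, 0, 0]}]'

```text
time: 11.55
eef_pos: [0.4875, 0.245, 0.0939]
ee_rot: [[0.02, -0.247, -0.969], [0.014, -0.969, 0.247], [-1.0, -0.019, -0.016]]
ft_force: [-0.6, -0.5, -0.1]
finger_gap: -0.0
```

```bash
python3 o.py b
```

```text
[0.4875 0.2451 0.0938] 11.65
[229 217   8   8  53] [232.4528 220.434 ] [0.5517 0.1812 0.152 ]
[226 233  18   9  29] [235.7586 235.4483] [0.5063 0.1715 0.152 ]
[220 235  19  23 234] [230.7692 245.8077] [0.4756 0.1867 0.152 ]
[236 243   9  17  21] [241.5714 252.0952] [0.4562 0.1545 0.152 ]
[170 151   7  15  72] [172.2083 158.7639] [0.5374 0.4076 0.152 ]
[186 182  17   9  92] [195.1522 186.337 ] [0.4793 0.1893 0.152 ]
```

View pics/bt.png

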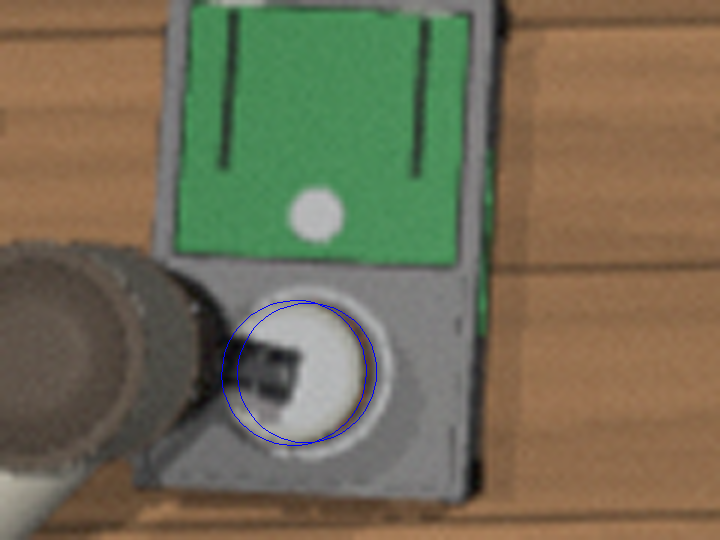

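View pics/bs.png

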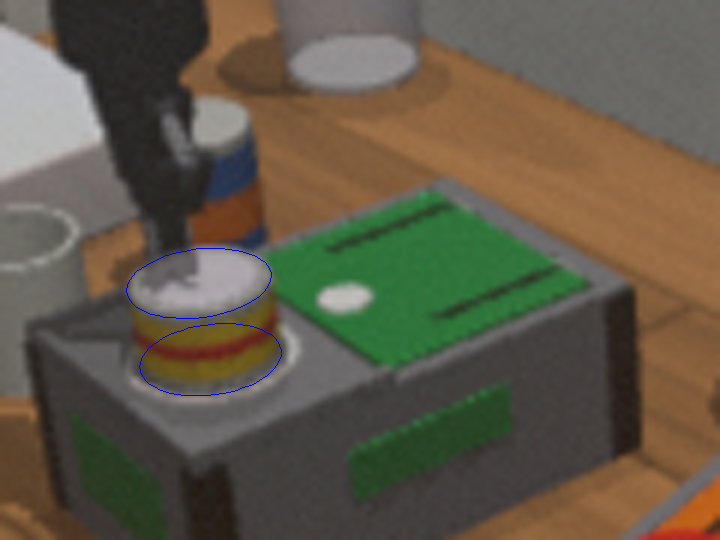

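Request:
jog_arm --plan '[{"delta_pos": [0, 0.003, 0], "twist": [0, 0, 0]}, {"delta_pos": [0, 0.003, 0], "twist": [0, 0, 0]}, {"delta_pos": [0, 0, 0], "twist": [0, 0, 0]}]'

```text
time: 11.95
eef_pos: [0.4865, 0.2397, 0.0937]
ee_rot: [[0.021, -0.246, -0.969], [0.015, -0.969, 0.246], [-1.0, -0.019, -0.017]]
ft_force: [1.2, 0.6, 0.1]
finger_gap: 0.001
```

```bash
python3 o.py c
```

```text
[0.4864 0.2397 0.0937] 12.05
[229 217   8   8  53] [232.4528 220.434 ] [0.5517 0.1812 0.152 ]
[221 233  23  25 265] [232.6491 244.8528] [0.4783 0.181  0.152 ]
[233 243  12  18  23] [240.5652 253.0435] [0.4534 0.1575 0.152 ]
[170 151   7  15  74] [172.3378 158.8378] [0.5374 0.4068 0.152 ]
[185 183  19   9  93] [195.7527 187.1828] [0.4775 0.1836 0.152 ]
```

View pics/ct.png

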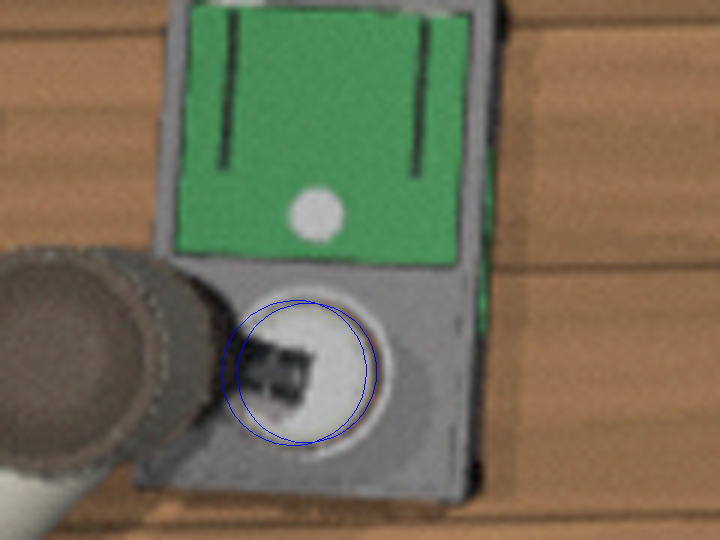

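View pics/cs.png

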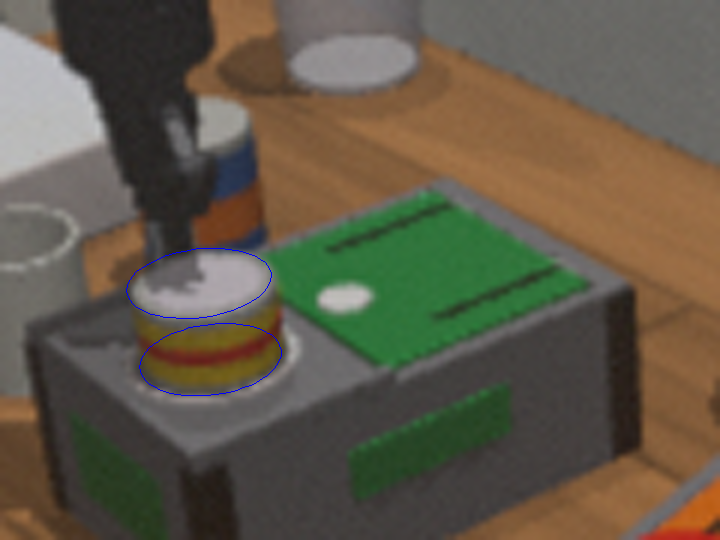

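Request:
jog_arm --plan '[{"delta_pos": [0, -0.012, 0], "twist": [0, 0, 0]}, {"delta_pos": [-0.03, -0.005, 0], "twist": [0, 0, 0]}, {"delta_pos": [-0.05, 0, 0], "twist": [0, 0, 0]}, {"delta_pos": [-0.03, 0, 0], "twist": [0, 0, 0]}, {"delta_pos": [0, 0.02, -0.03], "twist": [0, 0, 0]}, {"delta_pos": [0, 0.02, -0.03], "twist": [0, -0.015, 0.01]}, {"delta_pos": [0, 0.02, -0.03], "twist": [0, 0, 0]}, {"delta_pos": [0, 0, -0.01], "twist": [0, 0, 0]}]'

```text
time: 12.85
eef_pos: [0.5745, 0.1761, 0.2098]
ee_rot: [[0.005, -0.239, -0.971], [0.006, -0.971, 0.239], [-1.0, -0.007, -0.003]]
ft_force: [-0.1, 0.1, -0.0]
finger_gap: -0.0
```

```bash
python3 o.py d
```

```text
[0.5739 0.1776 0.2092] 12.95
[230 217   7   6  27] [233.4074 219.2963] [0.5551 0.1783 0.152 ]
[229 233  15   9  20] [237.45 235.9 ] [0.5048 0.1665 0.152 ]
[219 236  23  22 377] [230.0159 246.9894] [0.4721 0.1889 0.152 ]
[236 249   9  11  14] [240.5    254.8571] [0.448  0.1577 0.152 ]
[170 150  31  16 209] [180.0622 158.5598] [0.5569 0.3891 0.152 ]
[184 183  20  10 142] [193.5634 187.169 ] [0.4729 0.1885 0.152 ]
```

View pics/dt.png

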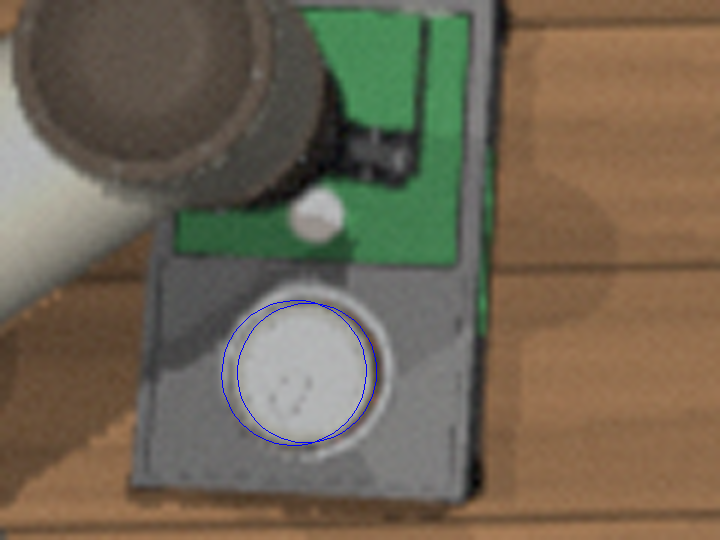

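View pics/ds.png

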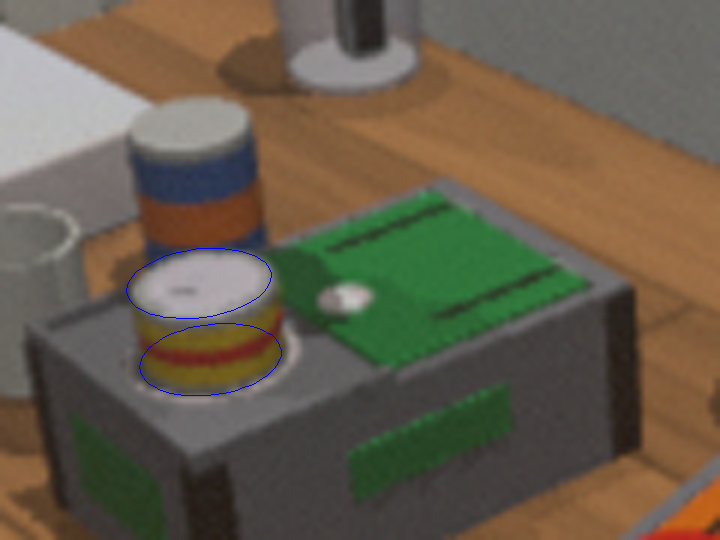

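Request:
jog_arm --plan '[{"delta_pos": [0.02, -0.005, 0.021], "twist": [0, 0, 0]}, {"delta_pos": [0.04, 0, 0], "twist": [0, 0, 0]}, {"delta_pos": [0.03, 0, 0], "twist": [0, 0, 0]}, {"delta_pos": [0, 0, 0], "twist": [0, 0, 0]}, {"delta_pos": [0, 0, 0], "twist": [0, 0, 0]}]'

```text
time: 13.45
eef_pos: [0.5529, 0.1939, 0.1183]
ee_rot: [[0.006, -0.233, -0.972], [0.008, -0.972, 0.233], [-1.0, -0.009, -0.004]]
ft_force: [0.1, -0.2, 1.2]
finger_gap: -0.003
```

```bash
python3 v.py side s16.png 160 130
```

```text
13.45 [0.5529 0.1939 0.1183] [ 0.1117 -0.2147  1.1686] [ 0.612   0.3764 -0.2011 -0.0032 -0.9836  0.7253]
tcp [328.9899 340.9187] [array([350.8131, 363.4632]), array([307.8224, 319.0516])]
13.5 [0.5528 0.1939 0.1182] [ 0.1026 -0.2699 -0.4718]
```

View pics/s16.png

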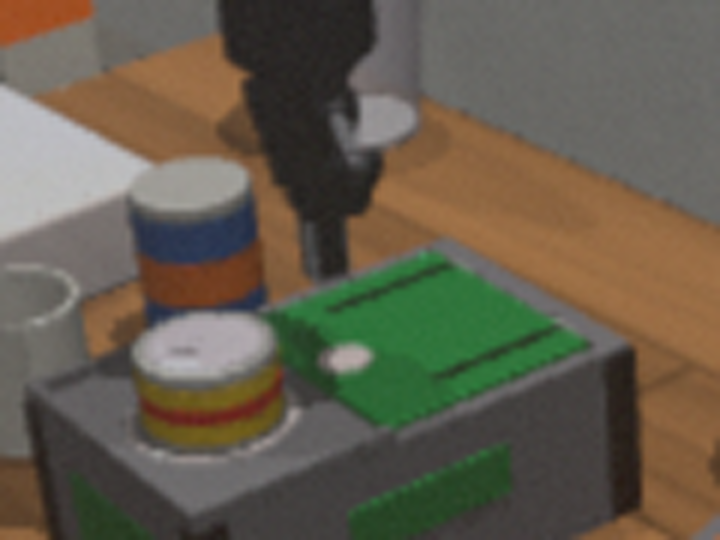

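Request:
jog_arm --plan '[{"delta_pos": [0.015, 0.006, -0.003], "twist": [0, 0.005, -0.008]}, {"delta_pos": [0.013, 0, 0], "twist": [0, 0, 0]}, {"delta_pos": [0, 0, 0], "twist": [0, 0, 0]}, {"delta_pos": [0, 0, 0], "twist": [0, 0, 0]}]'

```text
time: 13.9
eef_pos: [0.5581, 0.1911, 0.0957]
ee_rot: [[0.023, -0.231, -0.973], [0.02, -0.973, 0.231], [-1.0, -0.025, -0.018]]
ft_force: [0.2, 0.6, -0.3]
finger_gap: 0.0
```

```bash
python3 v.py side s17.png 160 130
```

```text
13.9 [0.5581 0.1911 0.0957] [ 0.1795  0.5714 -0.2716] [ 0.6022  0.3957 -0.2351 -0.0044 -0.9097  0.7381]
tcp [344.2139 376.081 ] [array([366.2332, 399.6092]), array([322.8409, 353.2433])]
13.95 [0.558  0.1911 0.0956] [ 0.0832 -0.2591  0.0149]
```

View pics/s17.png

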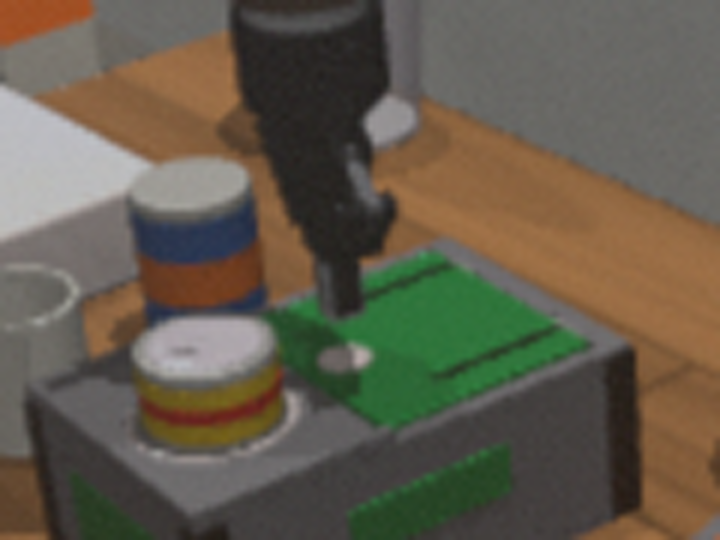

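Request:
jog_arm --plan '[{"delta_pos": [0.008, 0.003, 0.002], "twist": [0, -0.02, 0.02]}, {"delta_pos": [0.006, 0, 0], "twist": [0, 0, 0]}, {"delta_pos": [0, 0, 0], "twist": [0, 0, 0]}]'

```text
time: 14.25
eef_pos: [0.5564, 0.1895, 0.082]
ee_rot: [[-0.001, -0.231, -0.973], [0.006, -0.973, 0.231], [-1.0, -0.005, 0.002]]
ft_force: [0.2, 0.6, 0.3]
finger_gap: 0.002
```

```bash
python3 v.py side s18.png 160 130
```

```text
14.25 [0.5564 0.1895 0.082 ] [0.179  0.6288 0.2731] [ 0.6007  0.421  -0.2323 -0.0062 -0.915   0.741 ]
tcp [345.9838 400.2631] [array([367.85  , 423.1812]), array([324.7663, 378.025 ])]
14.3 [0.5566 0.1896 0.0823] [-0.4296 -0.1124  0.1076]
```

View pics/s18.png

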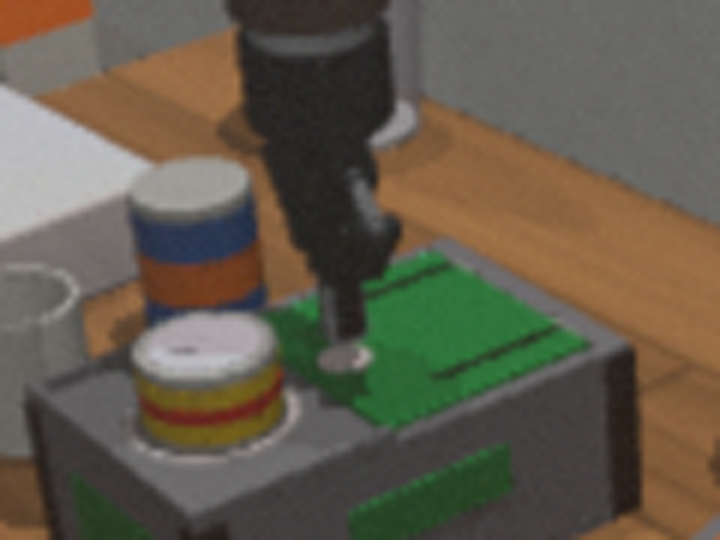

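Request:
jog_arm --plan '[{"delta_pos": [0.004, 0.002, 0.001], "twist": [0, 0, 0]}, {"delta_pos": [0.003, 0, 0], "twist": [0, 0, 0]}, {"delta_pos": [0, 0, 0], "twist": [0, 0, 0]}]'

```text
time: 14.6
eef_pos: [0.5551, 0.1877, 0.0747]
ee_rot: [[-0.0, -0.231, -0.973], [0.005, -0.973, 0.231], [-1.0, -0.005, 0.001]]
ft_force: [-0.5, 0.8, -0.3]
finger_gap: -0.0
```

Request:
jog_arm --plan '[{"delta_pos": [0.002, 0, 0], "twist": [0, 0, 0]}, {"delta_pos": [0, 0, 0], "twist": [0, 0, 0]}]'

```text
time: 14.8
eef_pos: [0.555, 0.1876, 0.0726]
ee_rot: [[-0.0, -0.231, -0.973], [0.005, -0.973, 0.231], [-1.0, -0.005, 0.001]]
ft_force: [0.4, -0.8, 0.3]
finger_gap: -0.007
```

Request:
jog_arm --plan '[{"delta_pos": [0.002, 0, 0], "twist": [0, 0, 0]}, {"delta_pos": [0, 0, 0], "twist": [0, 0, 0]}]'

```text
time: 15.0
eef_pos: [0.5554, 0.1878, 0.0709]
ee_rot: [[0.001, -0.23, -0.973], [0.006, -0.973, 0.23], [-1.0, -0.006, 0.001]]
ft_force: [-1.0, 0.5, 0.3]
finger_gap: -0.0
```

Request:
jog_arm --plan '[{"delta_pos": [0.002, 0, 0], "twist": [0, 0, 0]}, {"delta_pos": [0, 0, 0], "twist": [0, 0, 0]}]'

```text
time: 15.2
eef_pos: [0.5554, 0.1879, 0.0697]
ee_rot: [[0.001, -0.23, -0.973], [0.006, -0.973, 0.23], [-1.0, -0.006, 0.0]]
ft_force: [-1.2, -0.9, 1.7]
finger_gap: 0.0
```

Request:
jog_arm --plan '[{"delta_pos": [0.002, 0, 0], "twist": [0, 0, 0]}, {"delta_pos": [0, 0, 0], "twist": [0, 0, 0]}]'

```text
time: 15.4
eef_pos: [0.5555, 0.1879, 0.0684]
ee_rot: [[0.002, -0.23, -0.973], [0.006, -0.973, 0.23], [-1.0, -0.006, -0.0]]
ft_force: [-0.6, -0.8, 1.9]
finger_gap: 0.002
```

```bash
python3 v.py side s19.png 160 130
```

```text
15.4 [0.5555 0.1879 0.0684] [-0.5658 -0.7543  1.9428] [ 0.5998  0.4334 -0.2529 -0.0051 -0.8799  0.7422]
tcp [348.9768 423.6381] [array([370.8405, 446.8332]), array([327.7582, 401.1274])]
15.45 [0.5555 0.1879 0.0684] [-0.3407  0.2402  1.1674]
```

View pics/s19.png

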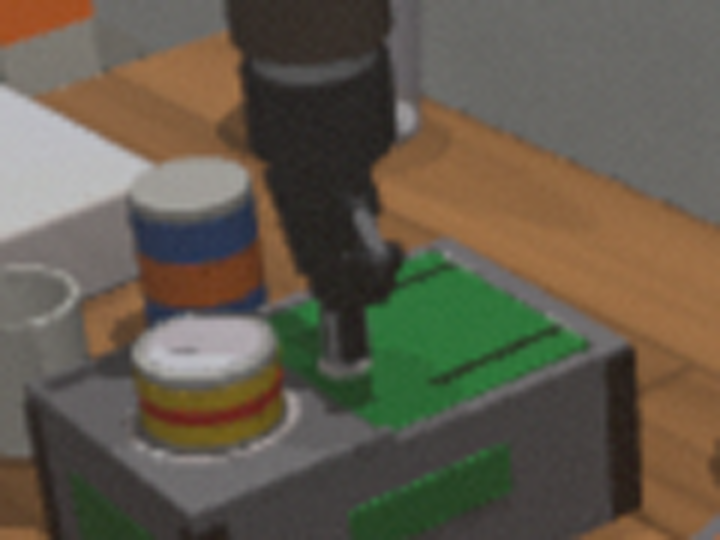

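Request:
jog_arm --plan '[{"delta_pos": [0.002, 0, 0], "twist": [0, 0, 0]}, {"delta_pos": [0.001, 0, 0], "twist": [0, 0, 0]}, {"delta_pos": [0, 0, 0], "twist": [0, 0, 0]}]'

```text
time: 15.75
eef_pos: [0.5554, 0.1879, 0.0668]
ee_rot: [[0.002, -0.229, -0.973], [0.006, -0.973, 0.229], [-1.0, -0.006, -0.001]]
ft_force: [-1.2, -0.7, 2.0]
finger_gap: 0.006
```

Request:
jog_arm --plan '[{"delta_pos": [0.002, 0, 0], "twist": [0, 0, 0]}, {"delta_pos": [0, 0, 0], "twist": [0, 0, 0]}]'

```text
time: 15.95
eef_pos: [0.5554, 0.1879, 0.0668]
ee_rot: [[0.003, -0.228, -0.974], [0.005, -0.974, 0.228], [-1.0, -0.006, -0.001]]
ft_force: [-1.0, -0.6, 2.2]
finger_gap: 0.002
```

Request:
jog_arm --plan '[{"delta_pos": [0.004, 0, 0], "twist": [0, 0, 0]}, {"delta_pos": [0.004, 0, 0], "twist": [0, 0, 0]}]'

```text
time: 16.15
eef_pos: [0.5558, 0.1879, 0.066]
ee_rot: [[0.005, -0.225, -0.974], [0.004, -0.974, 0.225], [-1.0, -0.005, -0.004]]
ft_force: [-11.7, -0.5, 29.2]
finger_gap: -0.0
```

Hard stop reached (29 N). Release upward.

Request:
jog_arm --plan '[{"delta_pos": [-0.02, 0, 0], "twist": [0, 0, 0]}, {"delta_pos": [-0.05, 0, 0], "twist": [0, 0, 0]}, {"delta_pos": [-0.05, 0, 0], "twist": [0, 0, 0]}, {"delta_pos": [-0.05, 0, 0], "twist": [0, 0, 0]}, {"delta_pos": [-0.02, -0.04, 0], "twist": [0, 0, 0]}, {"delta_pos": [0, -0.04, 0], "twist": [0, 0, 0]}, {"delta_pos": [0, -0.04, 0], "twist": [0, 0, 0]}, {"delta_pos": [0, 0, 0], "twist": [0, 0, 0]}]'

```text
time: 16.95
eef_pos: [0.5844, 0.3079, 0.2609]
ee_rot: [[0.007, -0.23, -0.973], [0.009, -0.973, 0.23], [-1.0, -0.01, -0.005]]
ft_force: [-0.2, -0.4, -0.7]
finger_gap: -0.003
```

```bash
python3 o.py e;python3 v.py side s20.png 160 130; python3 -c "
from h import *
shot('side','fs.png');shot('top','ft.png')"
```

```text
[0.5835 0.3045 0.2612] 17.05
[227 214   9   8  54] [230.9259 217.2037] [0.5616 0.1858 0.152 ]
[217 233  29  28 501] [230.3253 246.2236] [0.4744 0.188  0.152 ]
[170 150  15  16 146] [175.1233 157.8014] [0.5486 0.4068 0.152 ]
[187 158   8   4  15] [190.5333 159.7333] [0.5764 0.3548 0.152 ]
[183 182  22  11 172] [193.4942 187.0349] [0.4733 0.1894 0.152 ]
17.05 [0.5835 0.3045 0.2612] [ 0.855  -0.1377 -0.045 ] [ 0.7255  0.4037  0.2089 -0.0013 -1.3672  0.6118]
tcp [221.1574  16.3989] [array([241.2695,  33.7458]), array([201.6462,  -0.4297])]
17.1 [0.5834 0.3036 0.2616] [-0.9994 -0.8502  0.1205]
```

View pics/s20.png

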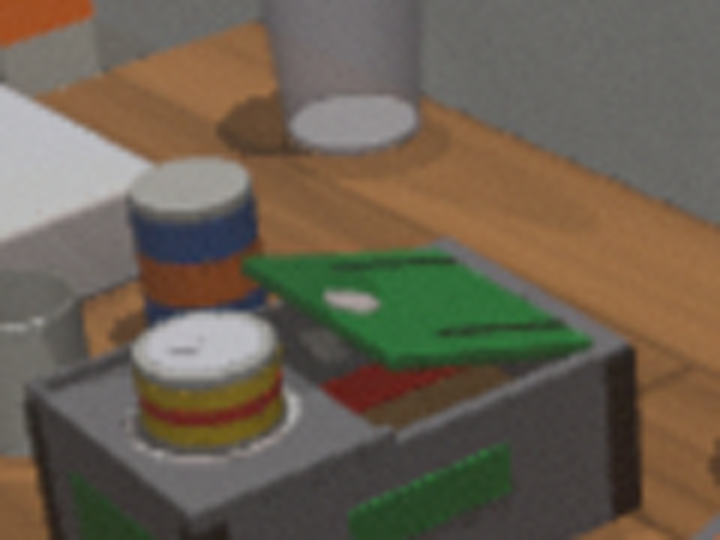

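View pics/et.png

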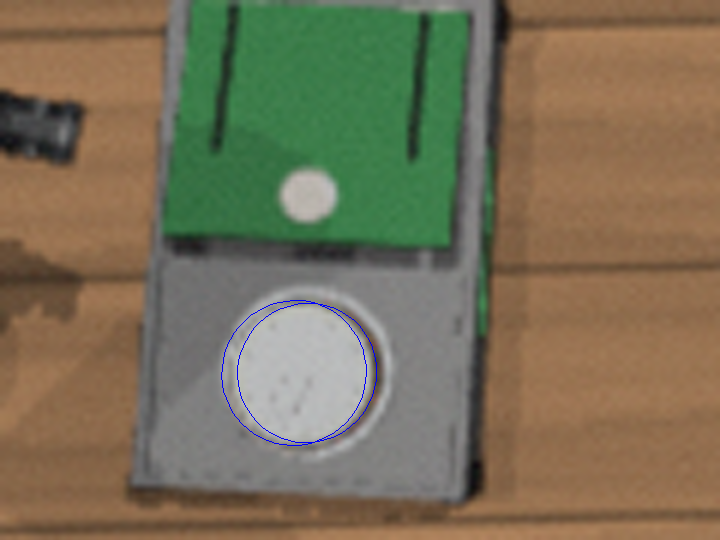

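View pics/fs.png

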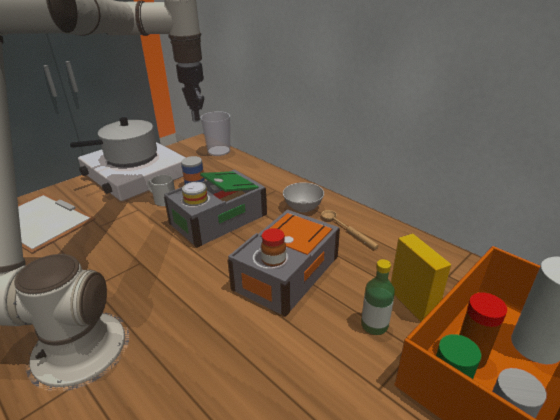

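View pics/ft.png

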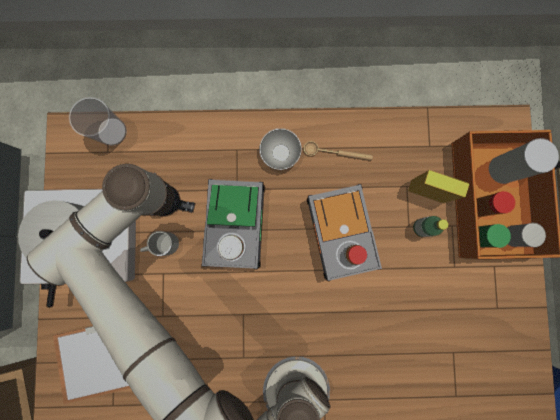

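```bash
python3 -c "
from bench import manip
print(manip.finish_job())"
```

```text
the job is handed in; nothing more can be done
None
```

I pushed the tin with half-open fingers off the green lid onto the grey ledge, then nudged it sideways once with the fingers shut. Next I pressed the white dot to the hard stop (29 N) and withdrew straight up, and the lid sprang ajar. I handed the job in at about 17 s.

**Last checks:**
- **Tin:** the pictures show it upright inside the white ring, about 4–5 mm off centre toward −y, measured the same way in both cameras. The sideways nudge carried it past centre, from about 5 mm off on the other side, and I left it there.
- **Lids and other things:** the green lid is ajar and the orange lid is shut. In the final pictures nothing else looks moved, and the arm is clear of everything.

**One disagreement:** in the side camera the fingertips sit about 37 mm above where the reported TCP says they should be. I set heights from the pictures and the contact force instead. Contact with the lid came at a reported z of about 0.07, which fits that offset.

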